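# Sort the leftovers of a vaccination session into their trays

### The arm

A 7-joint arm with a two-finger parallel gripper is mounted at the origin on a cart in front of the work surface, level with it; the furniture and walls round the work are solid. World frame = base frame: x ahead of the robot, y to its left, z up, the work surface at z = 0. Lengths are in m, angles in rad, forces in N, time in s.
With the tool pointing down it reaches from about 0.4 to 0.75 m from the base axis. Payload 19.5 kg.
Tool frame: the origin (TCP) lies midway between the tips of the shut fingers; the grasp point (between the pads) lies 19 mm behind it; x points along the fingers, y is the direction in which the jaws open and shut, and the axes are right-handed (so a half turn about x gives the same grasp; the last joint's range is limited). The gripper opens to 85 mm and grips with 20 to 120 N. Pads are 22 mm wide; open, the fingers measure 114 mm over their backs; the gripper's body (76 mm by 85 mm) begins 54 mm behind the grasp point. The pads swing forward as they close: fully open they stand 13 mm farther back than shut.
Start: joints at [-1.371, 0.707, -0.028, 1.485, 0.022, 0.951, -0.075], TCP at [0.138, 0.558, 0.231] pointing down, gripper open.
Joint ranges: [-2.71, 2.71], [-0.32, 2.16], [-1.57, 1.52], [0, 2.45], [-1.46, 4.6], [0, 2.02], [-2.83, 2.83]. Speed limits (rad/s): [1.89, 1.89, 2.57, 2.57, 3.01, 3.01, 3.01].

### API

Orientations are given as a unit quaternion [w, x, y, z].
In Python, from bench import ctrl gives the robot as it stands.
- The arm moves only by the tool carry_out, never from a script. Its argument "steps" is a list of rows, each a list of 7 numbers: the closure, from -1 (fully open) to 1 (shut), then the shift along the tool's x, y, z as a fraction of full scale, then the turn, a rotation vector about the tool's x, y, z as a fraction of full scale. A call has 1 to 12 rows; each row shifts and turns the pose as measured when the row begins, along the tool's axes as they then stand; what a row does not reach is not made up. Full scale, the value 1, is 100 mm for a shift and 60 degrees for a turn. A row lasts 1/8 s, in which the tool goes at most 62.5 mm and 10.7 degrees, less where a joint would pass 70% of its speed; a pose out of reach is approached as far as the arm can. A call with a number of a shift or a turn outside -1 to 1 is refused whole. A call with a gripper value outside its range is refused whole. The fingers move at their own pace and stop on an object; "force" is the grip in N (left out, the last holds). Time passes only in rows, so rows that do not move let the fingers close. It gives the time, the measured TCP pose, the force and the opening at its end, in the units of the state.
- ctrl.observe(): the state, without advancing time (a new reading comes with each control period).
- ctrl.get_image(name): name is "scene" or "top" or "wrist"; returns a dict with "img" (480x640x3 uint8, red, green, blue), "mtx" (3x3 intrinsics, pixels), "rvec" (rotation vector, rad) and "tvec" (3), from world to camera coordinates, as OpenCV has them; the wrist camera has in their place "hand_eye" (4x4, takes a point from camera to tool coordinates, whose origin is the TCP and whose axes are the tool frame's). Camera axes: x right, y down, z forward; pixel columns grow to the right and rows downward; lengths in m; the calibration is good to about 2 mm. The wrist camera is an equidistant fisheye: a pixel r from the principal point sees the ray r / f radians off the axis. A picture is of the moment at which its call begins: read the wrist's pose just before it. There is no depth.
- ctrl.job_done(): hands the job in, once; it reports no verdict.
Trained networks look in the newest picture that a camera, given by its name, has taken for a name from the list of things; names that differ only in an ending like _2 or _b are one class to them, and where a whole thing is asked for, a point or a joint stands for the part that bears it (a point fixed in the world has none). Each returns a list of dicts, best first, with "score" (0 to 1); they miss things now and then, are a little off and sometimes report something else, mostly with a low value. They report only what shows in the picture. A call takes as long as a camera call. They do not tell look-alikes from the thing itself.
- ctrl.masks_of(camera, name): "region" (480x640 bool, what is visible of it) and "bbox" ([left, top, width, height] in pixels, round what is visible of it).
The state is a dict: "time_s": time; "qpos": joint angles; "qd": joint speeds; "joint_efforts": joint torques, N m; "position": TCP position; "tool_rot": TCP orientation; "contact_force": force on the tool from outside, world axes, zero at the start; "moment": the same for the moment, N m; "width": finger opening in m.
Only numpy, scipy, OpenCV 4.12 (cv2) and the standard library are available. Lean on these libraries where they do the work, as an engineer would, in place of code of your own. Each camera call takes 0.05 s, during which the arm holds its last target.

### The job

Put the leftovers lying at the front of the table away: stand the large vial in the larger bay of the grey vial tray and the small vial in its smaller bay, lay the capped syringe flat in the narrow white tray, and lay the tweezers flat in the wide steel tray with the end loops. Never let a vial tip over, and leave the tally counter and the ball pen where they lie.

Things in the scene. Friction and masses are not known exactly. Their poses are not given: they have to be found in the camera images.
- large_vial: the larger of two upright stoppered glass vials, grey stopper, green band: diameter 27 mm, height 51 mm (upper 3 mm is the stopper's slim top). Origin: centre of its underside; z up along its axis. Grasp the body from above.
- small_vial: the smaller of two upright stoppered glass vials, grey stopper, red band: diameter 22 mm, height 41 mm (upper 2 mm slim). Origin: centre of its underside; z up along its axis. Grasp the body from above.
- capped_syringe: slim capped white syringe lying flat, 151 mm long, barrel grasped 12 mm wide (along its x) and 13 mm high. Long axis = its y; z up. Origin: on the underside; the solid part runs from y = -62 to y = +76 mm, so its middle is at y = +7 mm.
- tweezers: steel spring tweezers (forceps) lying flat, 129 mm long (along its y), 14 mm wide (along its x), 9 mm high, rigid. Origin: underside, middle of its length; z up. Grasp across the middle.
- counter: bystander: round light-grey hand tally counter with a small finger ring, 62x47x21 mm, its case a drum of radius 21 mm centred at x = +8, y = -2 mm of its own frame. Origin: underside. Leave it where it is.
- pen: bystander: white ball pen lying flat, 145 mm long (along its y), 11 mm wide, 9 mm high. Origin: underside, middle. Leave it where it is.
- vial_tray: low grey plastic tray, fixed, 80 mm (its x) by 150 mm (its y), 12 mm high, walls and divider 4 mm, floor 4 mm thick. The divider runs along x at y = +17 mm: the larger bay is 72 x 88 mm inside, its centre at y = -27 mm; the smaller bay is 72 x 52 mm, its centre at y = +45 mm (both at x = 0). Origin: centre of the underside; z up.
- syringe_tray: low narrow white plastic tray, fixed, one bay: 78 mm (its x) by 188 mm (its y) outside, 70 x 180 mm inside, 12 mm high, walls 4 mm, floor 3 mm thick. Origin: centre of the underside; z up.
- instrument_tray: low wide steel tray with a wire loop at each end, fixed, one bay: 104 mm (its x) by 168 mm (its y) without the loops, 100 x 164 mm inside, rim 13.5 mm high, walls 2 mm, floor 3 mm thick. Origin: centre of the underside; z up.
There are look-alikes about, which are no part of the job. Leave any blue, pink or yellow look-alike of the small_vial alone.

How it is judged:
By the outcome, as a careful person would: the job done as asked, in the order asked, and still so for the second after the job is handed in, with the robot touching nothing.
It also fails if it takes over 88 s, if anything falls off the work surface, if the arm or the gripper's body presses on something with over 40 N, if the wrist force passes 120 N, or if a joint passes its speed limit or range.

## Working session

There is one attempt and no reset: what is moved stays moved. The work goes in short steps, Python scripts to look and compute and a tool call to move; the robot and the scene stay as the last step left them, time stands still between calls to the robot, and variables do not carry over. Pictures are saved under pics/ and viewed, and the job is handed in when it is done.

Besides the shell and the picture viewer there is one more tool, called by a JSON object that holds its "fn" and its "kwargs". carry_out: Moves the arm, as the interface text tells. Its arguments: {"type":"object","properties":{"steps":{"type":"array","items":{"type":"array","items":{"type":"number"}}},"force":{"type":"number"}},"required":["steps"]}

```bash
mkdir -p pics; ls
cat > h.py <<'E'
import numpy as np, cv2
from bench import ctrl
from scipy.spatial.transform import Rotation as R
def cam(n):
    d=ctrl.get_image(n); return d
def save(n,img): cv2.imwrite('pics/'+n+'.png',cv2.cvtColor(img,cv2.COLOR_RGB2BGR))
def proj(d,P):
    return cv2.projectPoints(np.array(P,float).reshape(-1,3),np.array(d['rvec'],float),np.array(d['tvec'],float),np.array(d['mtx']),None)[0].reshape(-1,2)
def ray(d,uv,z):
    uv=np.array(uv,float).reshape(-1,2)
    Rm=cv2.Rodrigues(np.array(d['rvec'],float))[0]; K=np.array(d['mtx']); t=np.array(d['tvec'],float).ravel()
    r=(np.linalg.inv(K)@np.c_[uv,np.ones(len(uv))].T).T@Rm
    c=-Rm.T@t
    s=(z-c[2])/r[:,2]
    return c+r*s[:,None]
E
python3 - <<'E'
from h import *
s=ctrl.observe(); print(s)
for n in ['scene','top','wrist']:
    d=cam(n); save(n+'0',d['img']); print(n,{k:np.round(v,4).tolist() for k,v in d.items() if k!='img'})
print(ctrl.observe()['time_s'])
E
```

```text
pics
{'time_s': 0.0, 'qpos': array([-1.37068004,  0.70709967, -0.02761118,  1.48497924,  0.02199668,
        0.95089288, -0.07551643]), 'qd': array([-1.06880533e-03,  3.37199541e-05, -1.20160867e-03,  1.59493495e-04,
        4.80889599e-04,  6.67122302e-04,  1.98287463e-03]), 'joint_efforts': array([-1.40905500e-03, -8.83216238e+01,  1.23406559e+00, -2.36185634e+01,
        1.68198568e-02,  6.16853416e-03, -1.10006664e-05]), 'position': array([0.13763482, 0.55802283, 0.23083408]), 'tool_rot': array([ 0.7019099 ,  0.08491568,  0.70197704, -0.08567409]), 'contact_force': array([ 0.1932802 , -0.85558991, -0.65936157]), 'moment': array([-0.04289099, -0.01009589, -0.08625175]), 'width': 0.08542994273484864}
scene {'mtx': [[618.9689, 0.0, 325.0337], [0.0, 618.9689, 230.5272], [0.0, 0.0, 1.0]], 'rvec': [2.0775, -0.8679, 0.437], 'tvec': [-0.3726, 0.2401, 0.8555]}
top {'mtx': [[592.8751, 0.0, 316.1623], [0.0, 592.8751, 231.0505], [0.0, 0.0, 1.0]], 'rvec': [2.1514, -2.135, 0.172], 'tvec': [-0.054, 0.5188, 1.1647]}
wrist {'mtx': [[371.6483, 0.0, 320.8514], [0.0, 371.6483, 235.3479], [0.0, 0.0, 1.0]], 'hand_eye': [[-0.0003, -0.2716, 0.9624, -0.1425], [1.0, 0.0002, 0.0004, -0.0001], [-0.0003, 0.9624, 0.2716, -0.0671], [0.0, 0.0, 0.0, 1.0]]}
0.15
```

View pics/top0.png

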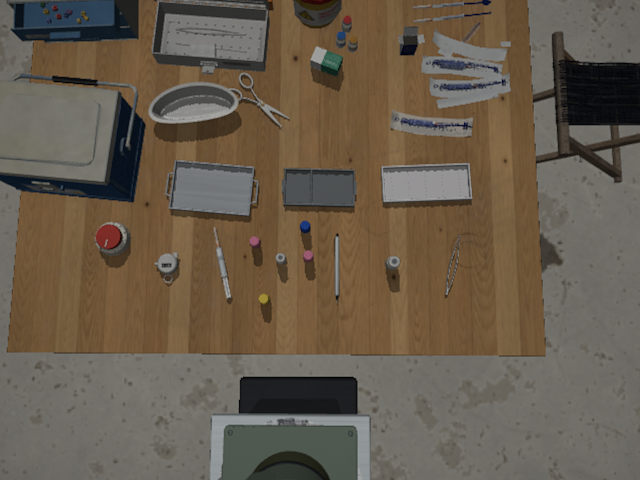

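View pics/scene0.png

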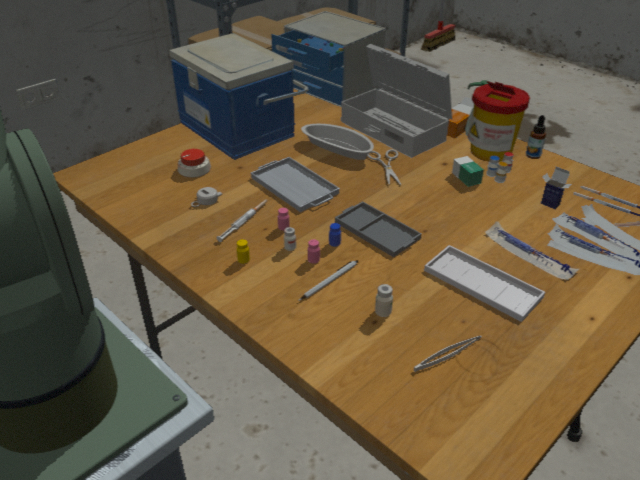

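View pics/wrist0.png

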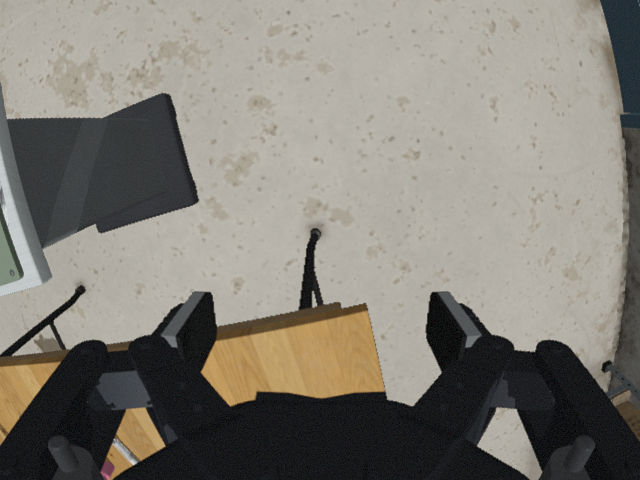

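Run:
```python
from h import *
import pickle
out={}
for c in ['top','scene']:
    d=cam(c); out[c]=d; print(c)
    for n in ['large_vial','small_vial','capped_syringe','tweezers','counter','pen','vial_tray','syringe_tray','instrument_tray']:
        r=ctrl.masks_of(c,n); out[c,n]=r
        print(n,[(round(m['score'],2),[int(v) for v in m['bbox']],int(m['region'].sum())) for m in r])
pickle.dump(out,open('o.pkl','wb'))
print(ctrl.observe()['time_s'])
t=out['top']['img'][205:325,140:500]; s=out['scene']['img'][190:380,200:500]
save('crop_t',cv2.resize(t,None,fx=2.2,fy=2.2,interpolation=cv2.INTER_CUBIC)); save('crop_s',cv2.resize(s,None,fx=2.6,fy=2.6,interpolation=cv2.INTER_CUBIC))
print(proj(out['top'],[[0,0,0],[.5,0,0],[.138,.558,.231]]))
```

```text
top
large_vial [(0.7, [382, 253, 15, 13], 143), (0.68, [211, 230, 19, 66], 325)]
small_vial [(0.66, [249, 239, 9, 9], 79), (0.54, [274, 254, 14, 8], 105), (0.53, [300, 221, 7, 13], 99), (0.48, [157, 251, 20, 28], 378), (0.39, [303, 252, 12, 8], 79)]
capped_syringe [(0.63, [213, 230, 14, 65], 327)]
tweezers [(0.62, [441, 285, 8, 11], 29)]
counter [(0.86, [155, 252, 21, 29], 365)]
pen [(0.85, [331, 234, 6, 59], 205)]
vial_tray [(0.6, [282, 169, 74, 39], 2684)]
syringe_tray [(0.94, [381, 163, 91, 41], 3351)]
instrument_tray [(0.58, [167, 157, 91, 58], 4119)]
scene
large_vial [(0.59, [376, 282, 13, 35], 465)]
small_vial [(0.84, [235, 238, 12, 27], 262), (0.8, [328, 224, 15, 22], 233), (0.75, [284, 227, 11, 25], 252), (0.53, [307, 240, 12, 23], 267), (0.47, [277, 207, 10, 24], 247)]
capped_syringe [(0.75, [220, 204, 44, 36], 296)]
tweezers [(0.58, [413, 335, 65, 34], 609)]
counter [(0.53, [197, 186, 23, 17], 333)]
pen [(0.59, [301, 259, 58, 37], 374)]
vial_tray [(0.64, [335, 201, 86, 55], 2386)]
syringe_tray [(0.58, [424, 245, 120, 79], 4008)]
instrument_tray [(0.74, [251, 153, 86, 58], 2730)]
1.15
[[288.69100786 495.13625785]
 [292.1110591  242.88400053]
 [-62.23138904 443.55291805]]
```

View pics/crop_t.png

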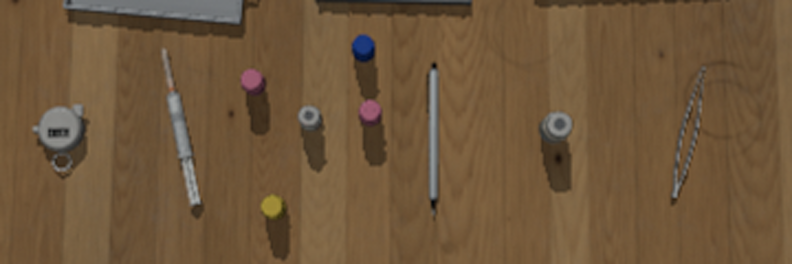

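View pics/crop_s.png

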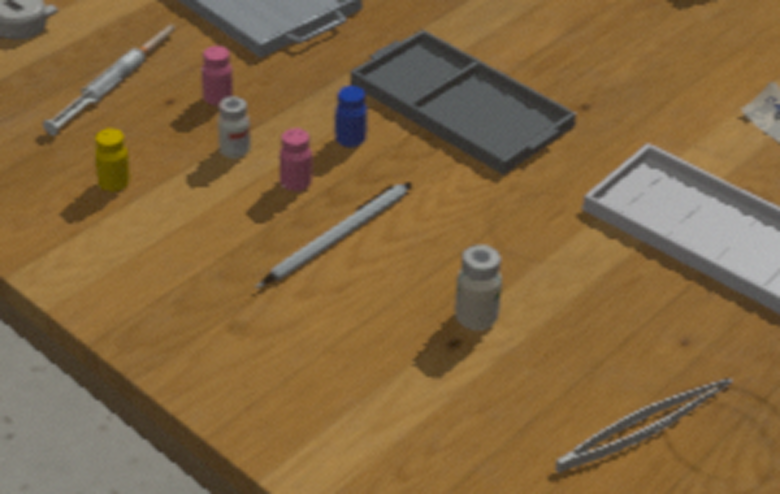

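Run:
```python
from h import *
import pickle
o=pickle.load(open('o.pkl','rb'))
def z(c,x,y,w,h,f):
    im=o[c]['img'][y:y+h,x:x+w]; im=cv2.resize(im,None,fx=f,fy=f,interpolation=cv2.INTER_CUBIC).copy()
    for i in range(0,w,10): 
        cv2.line(im,(i*f,0),(i*f,6),(255,255,0),1)
        if i%20==0: cv2.putText(im,str(x+i),(i*f,16),0,.35,(255,255,0))
    for i in range(0,h,10):
        cv2.line(im,(0,i*f),(6,i*f),(255,255,0),1); cv2.putText(im,str(y+i),(8,i*f+4),0,.35,(255,255,0))
    return im
save('z1',z('top',150,220,100,90,6)[:600])
save('z2',z('top',370,230,100,75,8))
save('z3',z('top',160,155,320,60,2)); 
save('z4',z('top',240,215,80,70,8))
for n in ['vial_tray','syringe_tray','instrument_tray']:
    m=o['top',n][0]['region'].astype(np.uint8)
    c=max(cv2.findContours(m,0,2)[0],key=cv2.contourArea)
    b=cv2.boxPoints(cv2.minAreaRect(c)); print(n,b.round(1).tolist()); print(ray(o['top'],b,0.012)[:,:2].round(4).tolist())
```

```text
vial_tray [[281.5, 205.6999969482422], [282.3999938964844, 167.8000030517578], [356.3999938964844, 169.5], [355.5, 207.5]]
[[0.5768, 0.0228], [0.6585, 0.0222], [0.6561, -0.1344], [0.5743, -0.1323]]
syringe_tray [[379.6000061035156, 166.39999389648438], [469.8999938964844, 161.89999389648438], [471.70001220703125, 200.0], [381.3999938964844, 204.39999389648438]]
[[0.6634, -0.1835], [0.6748, -0.3754], [0.5924, -0.3766], [0.5813, -0.1866]]
instrument_tray [[164.1999969482422, 209.6999969482422], [168.8000030517578, 159.1999969482422], [259.8999938964844, 167.39999389648438], [255.3000030517578, 217.89999389648438]]
[[0.5663, 0.2677], [0.6752, 0.2631], [0.6588, 0.0699], [0.5503, 0.0771]]
```

View pics/z1.png

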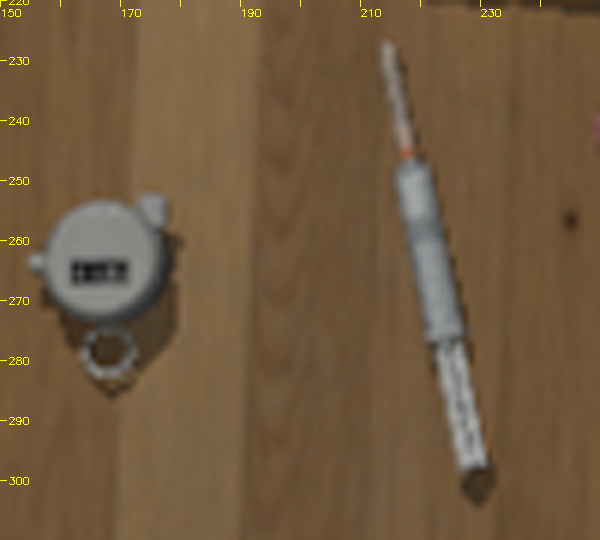

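View pics/z2.png

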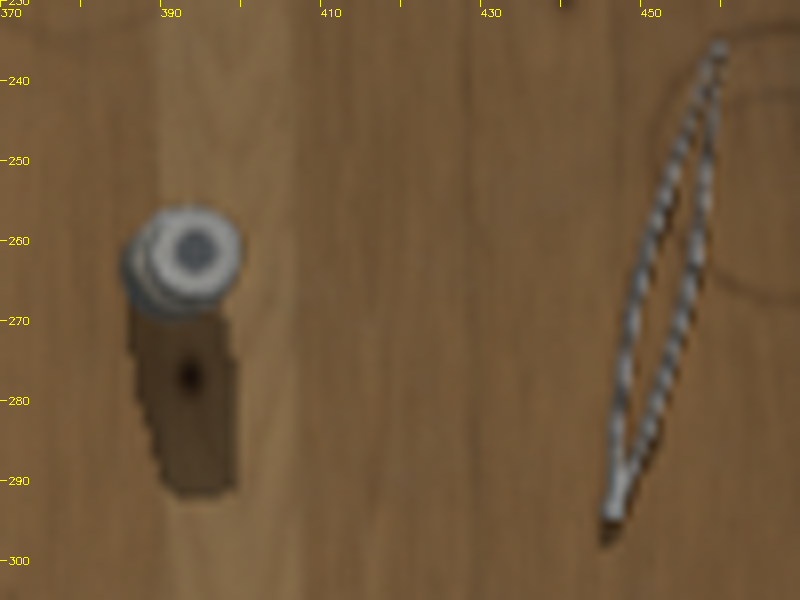

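View pics/z3.png

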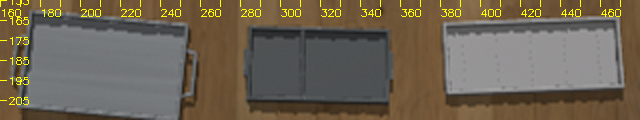

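View pics/z4.png

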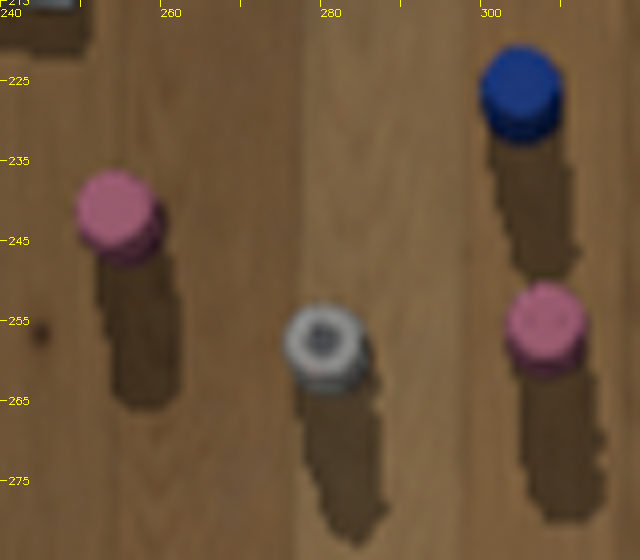

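Run:
```python
from h import *
import pickle
o=pickle.load(open('o.pkl','rb'))
t=o['top']; s=o['scene']
def p(n,uv,z):
    w=ray(t,uv,z); print(n,w[:,:2].round(4).tolist(),'scene',proj(s,w).round(1).tolist()); return w
p('large',[(394,260.8)],.051); p('small',[(280,256.9)],.041)
p('pink',[(253.5,240.5),(307,254.8)],.041);p('blueyel',[(304,225.5),(264,297)],.041)
a=p('syr',[(214,227),(217.5,247),(224,277),(227.5,297.5)],.008); print(np.linalg.norm(a[0]-a[3]),np.degrees(np.arctan2(a[0,1]-a[3,1],a[0,0]-a[3,0])))
a=p('twz',[(459,235.5),(446,294.5)],.006);print(np.linalg.norm(a[0]-a[1]),a.mean(0),np.degrees(np.arctan2(a[0,1]-a[1,1],a[0,0]-a[1,0])))
for n,z in [('vial_tray',.012),('syringe_tray',.012),('instrument_tray',.0135)]:
    print(n)
    for c in ['top','scene']:
        m=o[c,n][0]['region'].astype(np.uint8)
        k=max(cv2.findContours(m,0,2)[0],key=cv2.contourArea)
        w=ray(o[c],k.reshape(-1,2).astype(float),z)[:,:2].astype(np.float32)
        r=cv2.minAreaRect(w*1000); print(c,np.round(r[0],1),np.round(r[1],1),round(r[2],1))
```

```text
large [[0.4586, -0.2061]] scene [[386.3, 288.5]]
small [[0.4657, 0.0226]] scene [[290.6, 230.0]]
pink [[0.4987, 0.0768], [0.4704, -0.0319]] scene [[283.8, 210.3], [313.8, 242.1]]
blueyel [[0.5303, -0.0252], [0.385, 0.0532]] scene [[334.8, 226.0], [244.7, 242.3]]
syr [[0.5311, 0.1632], [0.4891, 0.1545], [0.4269, 0.1391], [0.3849, 0.1306]] scene [[267.3, 199.7], [254.0, 210.0], [234.1, 226.7], [219.2, 238.2]]
0.149779711959487 12.567357568908935
twz [[0.5176, -0.349], [0.3945, -0.3185]] scene [[480.6, 336.1], [415.4, 369.6]]
0.1268186291119554 [ 0.4560055  -0.33378228  0.006     ] -13.917631198192657
vial_tray
top [616.4 -55.4] [155.9  81.8] 89.1
scene [613.6 -55.4] [161.9  92.4] 88.8
syringe_tray
top [ 628. -281.] [ 82.2 191.3] 3.4
scene [ 624.  -282.8] [ 91.3 192.6] 2.7
instrument_tray
top [612.3 169.5] [192.6 108.7] 85.2
scene [609.7 168. ] [195.4 119.5] 85.7
```

```bash
cat >> h.py <<'E'
def Rt(psi):
    c,s=np.cos(psi),np.sin(psi); return np.array([[0,c,s],[0,s,-c],[-1,0,0]])
def plan(wps,maxs=55.,maxr=10.):
    """wps: list of (x,y,z,yaw_deg,closure[,maxs])"""
    o=ctrl.observe(); p=np.array(o['position']); q=o['tool_rot']; M=R.from_quat([q[1],q[2],q[3],q[0]]).as_matrix()
    print('t',round(o['time_s'],2),'p',p.round(4),'yaw',round(np.degrees(np.arctan2(M[1,1],M[0,1])),2),'q',o['qpos'].round(2),'w',round(o['width'],4),'F',o['contact_force'].round(1))
    rows=[]
    for w in wps:
        tp=np.array(w[:3]); TM=Rt(np.radians(w[3])); ms=w[5] if len(w)>5 else maxs
        rv=R.from_matrix(M.T@TM).as_rotvec(); n=int(max(1,np.ceil(np.linalg.norm(tp-p)*1000/ms-.01),np.ceil(np.degrees(np.linalg.norm(rv))/maxr-.01)))
        for i in range(n):
            d=M.T@(tp-p)/(n-i)
            rv=R.from_matrix(M.T@TM).as_rotvec()/(n-i)
            r=[w[4]]+[round(float(v),2 if False else 3) for v in d*10]+[round(float(v),3) for v in rv/np.radians(60)]
            rows.append(r); p=p+M@(np.array(r[1:4])*.1); M=M@R.from_rotvec(np.array(r[4:])*np.radians(60)).as_matrix()
        rows and print('--wp',len(rows))
    for i in range(0,len(rows),12): print(str(rows[i:i+12]).replace(' ',''))
E
python3 - <<'E'
from h import *
plan([(.40,.35,.23,20,-1),(.50,.05,.20,-50,-1),(.4586,-.206,.12,-90,-1)])
E
```

```text
t 1.15 p [0.1377 0.5583 0.2313] yaw 76.14 q [-1.37  0.71 -0.03  1.48  0.02  0.95 -0.08] w 0.085 F [ 0.2  0.2 -0.1]
--wp 7
--wp 14
--wp 19
[[-1,0.002,-0.199,0.435,0.134,0.0,0.0],[-1,0.002,-0.136,0.459,0.134,0.0,0.0],[-1,0.002,-0.071,0.473,0.134,0.0,0.0],[-1,0.002,-0.004,0.478,0.133,0.0,0.0],[-1,0.002,0.063,0.475,0.134,0.0,0.0],[-1,0.001,0.128,0.461,0.133,0.0,0.0],[-1,0.002,0.191,0.439,0.134,0.0,0.0],[-1,0.043,-0.012,0.452,0.167,0.0,-0.0],[-1,0.043,0.066,0.447,0.167,0.0,-0.0],[-1,0.043,0.143,0.428,0.166,0.0,-0.0],[-1,0.043,0.215,0.397,0.167,0.0,-0.0],[-1,0.043,0.281,0.354,0.166,0.0,-0.0]]
[[-1,0.043,0.338,0.299,0.167,0.0,-0.0],[-1,0.042,0.385,0.236,0.166,0.0,-0.0],[-1,0.16,0.339,0.393,0.133,0.0,-0.0],[-1,0.16,0.39,0.342,0.134,0.0,-0.0],[-1,0.16,0.434,0.284,0.133,0.0,-0.0],[-1,0.16,0.469,0.221,0.134,0.0,-0.0],[-1,0.16,0.496,0.153,0.133,0.0,-0.0]]
```

{"fn": "carry_out", "kwargs": {"steps": [[-1,0,-0.2,0.43,0.13,0,0],[-1,0,-0.14,0.46,0.13,0,0],[-1,0,-0.07,0.47,0.13,0,0],[-1,0,0,0.48,0.13,0,0],[-1,0,0.06,0.47,0.13,0,0],[-1,0,0.13,0.46,0.13,0,0],[-1,0,0.19,0.44,0.13,0,0],[-1,0.04,-0.01,0.45,0.17,0,0],[-1,0.04,0.07,0.45,0.17,0,0],[-1,0.04,0.14,0.43,0.17,0,0],[-1,0.04,0.21,0.4,0.17,0,0],[-1,0.04,0.28,0.35,0.17,0,0]]}}

```text
time_s: 2.65
position: [0.476, 0.1246, 0.2103]
tool_rot: [0.339, 0.621, 0.341, -0.619]
contact_force: [0.4, 0.8, -0.6]
width: 0.0852
```

Run:
```python
from h import *
plan([(.4586,-.206,.13,-90,-1)])
```

```text
t 2.65 p [0.476  0.1246 0.2103] yaw -32.52 q [-0.55  0.65  0.42  1.82 -0.38  0.74 -0.5 ] w 0.0852 F [ 0.4  0.8 -0.6]
--wp 7
[[-1,0.113,0.233,0.412,0.137,-0.001,0.0],[-1,0.113,0.29,0.374,0.137,-0.0,0.0],[-1,0.114,0.34,0.329,0.137,-0.0,0.0],[-1,0.113,0.384,0.277,0.137,-0.001,0.0],[-1,0.114,0.419,0.22,0.137,-0.0,0.001],[-1,0.114,0.446,0.157,0.136,-0.001,0.0],[-1,0.114,0.464,0.092,0.137,-0.0,0.001]]
```

{"fn": "carry_out", "kwargs": {"steps": [[-1,0.11,0.23,0.41,0.14,0,0],[-1,0.11,0.29,0.37,0.14,0,0],[-1,0.11,0.34,0.33,0.14,0,0],[-1,0.11,0.38,0.28,0.14,0,0],[-1,0.11,0.42,0.22,0.14,0,0],[-1,0.11,0.45,0.16,0.14,0,0],[-1,0.11,0.46,0.09,0.14,0,0],[-1,0,0,0,0,0,0]]}}

```text
time_s: 3.65
position: [0.4497, -0.2181, 0.1299]
tool_rot: [-0.023, 0.709, -0.021, -0.705]
contact_force: [0.2, 0.9, -0.4]
width: 0.0854
```

```bash
cat >> h.py <<'E'
def pose():
    o=ctrl.observe(); q=o['tool_rot']; return np.array(o['position']),R.from_quat([q[1],q[2],q[3],q[0]]).as_matrix()
def wproj(d,P,pm):
    p,M=pm; H=np.array(d['hand_eye']); K=np.array(d['mtx'])
    X=(np.array(P,float).reshape(-1,3)-p)@M            # tool
    X=(X-H[:3,3])@H[:3,:3]                              # camera
    r=np.hypot(X[:,0],X[:,1]); th=np.arctan2(r,X[:,2]); k=K[0,0]*th/np.maximum(r,1e-12)
    return np.c_[K[0,2]+X[:,0]*k,K[1,2]+X[:,1]*k]
def wray(d,uv,z,pm):
    p,M=pm; H=np.array(d['hand_eye']); K=np.array(d['mtx'])
    uv=np.array(uv,float).reshape(-1,2)-[K[0,2],K[1,2]]; r=np.linalg.norm(uv,axis=1)/K[0,0]
    v=np.c_[uv/K[0,0]/np.maximum(r,1e-12)[:,None]*np.sin(r)[:,None],np.cos(r)]
    v=v@H[:3,:3].T@M.T; c=p+M@H[:3,3]
    return c+v*((z-c[2])/v[:,2])[:,None]
E
python3 - <<'E'
from h import *
pm=pose(); d=cam('wrist'); im=d['img'].copy()
for P in ([.4586,-.2061,.051],[.4586,-.2061,0]):
    u=wproj(d,P,pm)[0]; print(u); cv2.drawMarker(im,tuple(int(v) for v in u),(255,0,0),0,12,1)
save('w1',im)
plan([(.4586,-.2061,.13,-90,-1)])
E
```

```text
[300.28946912 235.72790964]
[304.06681016 217.80188621]
t 3.7 p [ 0.4502 -0.2162  0.1301] yaw -93.37 q [ 0.11  0.82  0.52  1.89 -0.69  0.61 -0.56] w 0.0855 F [-0.2  0.3 -0.4]
--wp 1
[[-1,0.001,-0.106,-0.078,-0.056,-0.006,0.003]]
```

View pics/w1.png

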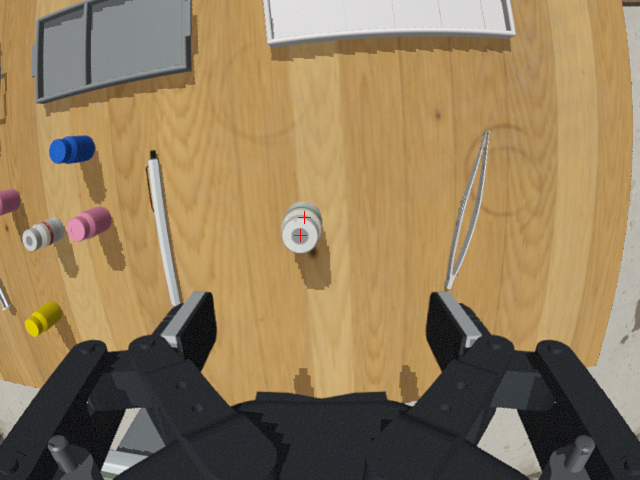

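{"fn": "carry_out", "kwargs": {"steps": [[-1,0,-0.11,-0.08,-0.056,0,0],[-1,0,0,0,0,0,0]]}}

```text
time_s: 3.95
position: [0.4603, -0.2028, 0.1304]
tool_rot: [0.002, 0.709, 0.005, -0.705]
contact_force: [-0.6, -0.1, 0.1]
width: 0.0854
```

Run:
```python
from h import *
plan([(.4586,-.2061,.007,-90,-1,30)])
```

```text
t 3.95 p [ 0.4603 -0.2028  0.1304] yaw -89.49 q [ 0.09  0.82  0.5   1.88 -0.67  0.62 -0.54] w 0.0854 F [-0.6 -0.1  0.1]
--wp 5
[[-1,0.247,0.008,0.005,0.002,-0.001,0.001],[-1,0.247,0.007,0.005,0.002,-0.001,0.001],[-1,0.247,0.007,0.005,0.002,-0.001,0.001],[-1,0.246,0.007,0.004,0.001,-0.002,0.001],[-1,0.247,0.007,0.004,0.001,-0.001,0.0]]
```

{"fn": "carry_out", "kwargs": {"steps": [[-1,0.25,0.007,0.005,0,0,0],[-1,0.25,0.007,0.005,0,0,0],[-1,0.25,0.007,0.005,0,0,0],[-1,0.24,0.007,0.004,0,0,0],[-1,0.2,0.007,0.004,0,0,0],[-1,0,0,0,0,0,0]]}}

```text
time_s: 4.7
position: [0.4619, -0.2007, 0.0096]
tool_rot: [0.006, 0.711, 0.009, -0.703]
contact_force: [-0.2, 0.2, 0.1]
width: 0.0855
```

Run:
```python
from h import *
plan([(.4586,-.2061,.007,-90,-1,30)])
```

```text
t 4.7 p [ 0.4619 -0.2007  0.0096] yaw -88.77 q [ 0.21  1.01  0.26  1.93 -0.83  0.31 -0.39] w 0.0855 F [-0.2  0.2  0.1]
--wp 1
[[-1,0.026,0.054,0.035,0.02,-0.01,0.004]]
```

{"fn": "carry_out", "kwargs": {"steps": [[-1,0.02,0.05,0.03,0.02,-0.01,0],[-1,0,0,0,0,0,0]]}}

```text
time_s: 4.95
position: [0.4596, -0.2057, 0.0089]
tool_rot: [-0.001, 0.707, 0.001, -0.707]
contact_force: [-0.2, -0.4, 0.4]
width: 0.0853
```

Run:
```python
from h import *
plan([(.4586,-.2061,.007,-90,-1,30)])
```

```text
t 4.95 p [ 0.4596 -0.2057  0.0089] yaw -89.98 q [ 0.21  1.01  0.28  1.92 -0.83  0.33 -0.4 ] w 0.0853 F [-0.2 -0.4  0.4]
--wp 1
[[-1,0.019,0.004,0.01,0.0,-0.0,0.004]]
```

{"fn": "carry_out", "kwargs": {"steps": [[0,0,0,0,0,0,0],[0.3,0,0,0,0,0,0],[1,0,0,0,0,0,0],[1,0,0,0,0,0,0],[1,0,0,0,0,0,0],[1,0,0,0,0,0,0],[1,0,0,0,0,0,0]], "force": 40}}

```text
time_s: 5.82
position: [0.4601, -0.2056, 0.01]
tool_rot: [-0.001, 0.708, 0.002, -0.706]
contact_force: [-1.1, -0.4, 1.8]
width: 0.0262
```

Run:
```python
from h import *
d=cam('wrist'); save('w2',d['img'])
plan([(.4586,-.2061,.08,-90,1,30),(.616,-.0825,.08,-90,1,40)])
```

```text
t 5.88 p [ 0.4602 -0.2057  0.0101] yaw -89.94 q [ 0.21  1.01  0.28  1.92 -0.83  0.33 -0.4 ] w 0.026 F [0.3 0.5 0.4]
--wp 3
--wp 8
[[1,-0.233,0.001,0.005,0.0,-0.001,0.001],[1,-0.233,0.001,0.005,0.001,-0.0,0.001],[1,-0.233,0.001,0.005,0.0,-0.001,0.001],[1,-0.0,-0.247,-0.315,0.0,0.0,0.0],[1,-0.0,-0.247,-0.315,0.0,0.0,0.0],[1,-0.0,-0.247,-0.315,0.0,0.0,0.0],[1,-0.0,-0.248,-0.314,0.0,0.0,0.0],[1,-0.001,-0.247,-0.315,0.0,0.0,0.0]]
```

View pics/w2.png

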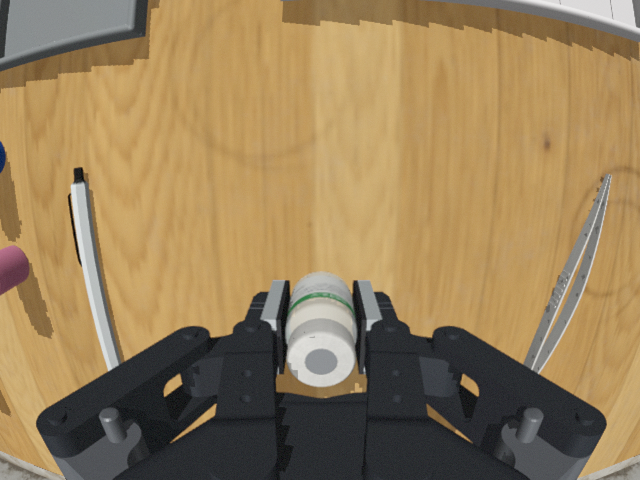

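{"fn": "carry_out", "kwargs": {"steps": [[1,-0.15,0,0,0,0,0],[1,-0.25,0,0,0,0,0],[1,-0.3,0,0,0,0,0],[1,0,-0.25,-0.31,0,0,0],[1,0,-0.25,-0.31,0,0,0],[1,0,-0.25,-0.31,0,0,0],[1,0,-0.25,-0.31,0,0,0],[1,0,-0.2,-0.2,0,0,0],[1,0,0,0,0,0,0]]}}

```text
time_s: 7.0
position: [0.6079, -0.082, 0.0918]
tool_rot: [-0.001, 0.708, 0.0, -0.706]
contact_force: [-0.1, -0.1, -0.7]
width: 0.0257
```

Run:
```python
from h import *
pm=pose(); d=cam('wrist'); im=d['img'].copy()
C=np.array([.6165,-.0555]);a=np.radians(-.9);Q=np.array([[np.cos(a),-np.sin(a)],[np.sin(a),np.cos(a)]])
for x,y in [(-40,-75),(40,-75),(40,75),(-40,75),(-36,17),(36,17),(0,-27),(0,45)]:
    p=C+Q@np.array([x,y])/1000
    u=wproj(d,[*p,.012 if x else .004],pm)[0]; cv2.drawMarker(im,tuple(int(v) for v in u),(255,0,0),0,12,1)
save('w3',im)
plan([(.616,-.0825,.08,-90,1,40)])
```

```text
t 7.05 p [ 0.6072 -0.0833  0.0919] yaw -90.13 q [-0.18  1.02  0.6   1.5  -0.7   0.84 -0.9 ] w 0.0258 F [ 0.1  0.1 -0.6]
--wp 1
[[1,0.119,-0.008,-0.087,-0.002,-0.003,0.001]]
```

View pics/w3.png

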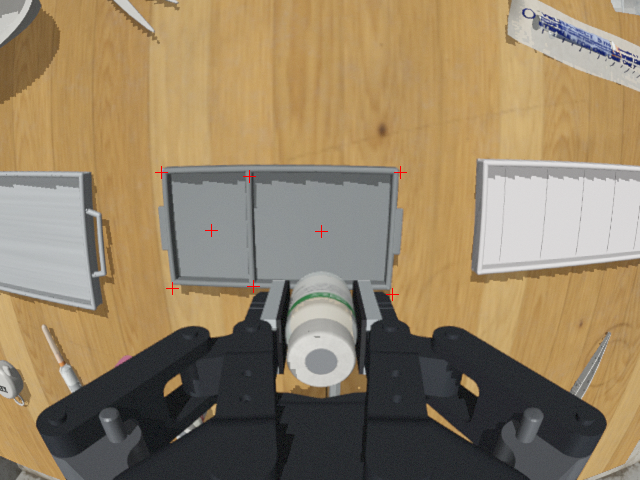

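{"fn": "carry_out", "kwargs": {"steps": [[1,0.1,-0.01,-0.11,0,0,0],[1,0.2,0,0,0,0,0],[1,0.2,0,0,0,0,0],[1,0.15,0,0,0,0,0],[1,0.05,0,0,0,0,0],[1,0,0,0,0,0,0]]}}

```text
time_s: 7.8
position: [0.6157, -0.0854, 0.0193]
tool_rot: [-0.002, 0.708, -0.003, -0.707]
contact_force: [-1.0, -0.7, 0.5]
width: 0.0263
```

Run:
```python
from h import *
d=cam('wrist'); save('w4',d['img'])
plan([(.6185,-.0825,.0145,-90,1,40)])
```

```text
t 7.85 p [ 0.6158 -0.0854  0.0196] yaw -90.37 q [-0.15  1.14  0.54  1.48 -0.76  0.74 -0.87] w 0.0258 F [-0.1 -0.6 -0.2]
--wp 1
[[1,0.051,-0.03,-0.027,-0.006,-0.002,-0.001]]
```

View pics/w4.png

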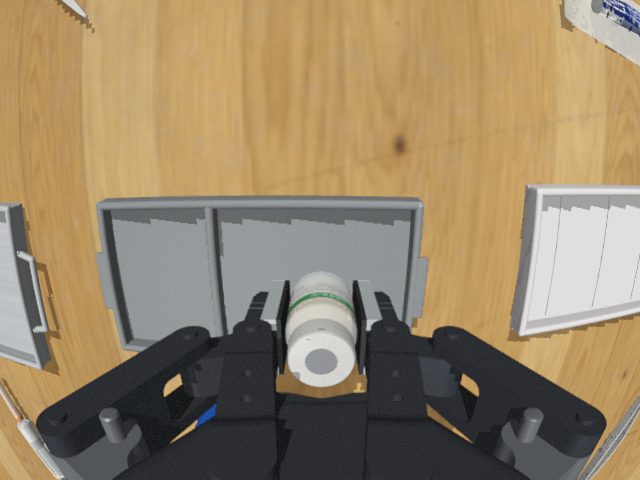

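{"fn": "carry_out", "kwargs": {"steps": [[1,0.025,-0.01,0,0,0,0],[1,0.02,0,0,0,0,0],[1,0.01,0,0,0,0,0],[1,0,0,0,0,0,0]]}}

```text
time_s: 8.35
position: [0.6164, -0.0843, 0.0148]
tool_rot: [-0.002, 0.708, -0.003, -0.706]
contact_force: [0.3, -0.3, 0.1]
width: 0.0262
```

{"fn": "carry_out", "kwargs": {"steps": [[1,0.015,0,0,0,0,0],[1,0,0,0,0,0,0]]}}

```text
time_s: 8.6
position: [0.6168, -0.0844, 0.0141]
tool_rot: [-0.002, 0.709, -0.003, -0.706]
contact_force: [0.2, -0.5, -0.2]
width: 0.0258
```

{"fn": "carry_out", "kwargs": {"steps": [[0.2,0,0,0,0,0,0],[0,0,0,0,0,0,0],[0,0,0,0,0,0,0]]}}

```text
time_s: 8.98
position: [0.6168, -0.0845, 0.0141]
tool_rot: [-0.002, 0.709, -0.003, -0.706]
contact_force: [-0.2, 0.2, 0.0]
width: 0.0426
```

Run:
```python
from h import *
d=cam('wrist'); save('w5',d['img'])
plan([(.6168,-.0844,.12,-90,0,40),(.4657,.0226,.12,0,-0.1,50)])
```

```text
t 9.03 p [ 0.6168 -0.0844  0.014 ] yaw -90.35 q [-0.15  1.14  0.53  1.48 -0.77  0.73 -0.87] w 0.0429 F [0.2 0.3 0.8]
--wp 3
--wp 12
[[0,-0.353,0.0,-0.002,-0.002,-0.001,-0.0],[0,-0.353,0.0,-0.001,-0.002,-0.002,-0.001],[0,-0.354,0.001,-0.0,-0.002,-0.001,-0.0],[-0.1,-0.0,-0.119,0.168,-0.167,0.0,-0.0],[-0.1,-0.0,-0.146,0.145,-0.167,0.0,-0.0],[-0.1,-0.0,-0.169,0.117,-0.167,0.0,-0.0],[-0.1,-0.0,-0.187,0.086,-0.166,0.0,-0.0],[-0.1,-0.0,-0.199,0.052,-0.167,0.0,-0.0],[-0.1,-0.0,-0.205,0.016,-0.166,0.0,-0.0],[-0.1,-0.0,-0.205,-0.019,-0.167,0.0,-0.0],[-0.1,-0.0,-0.198,-0.055,-0.166,0.0,-0.0],[-0.1,-0.0,-0.186,-0.088,-0.167,0.0,-0.0]]
```

View pics/w5.png

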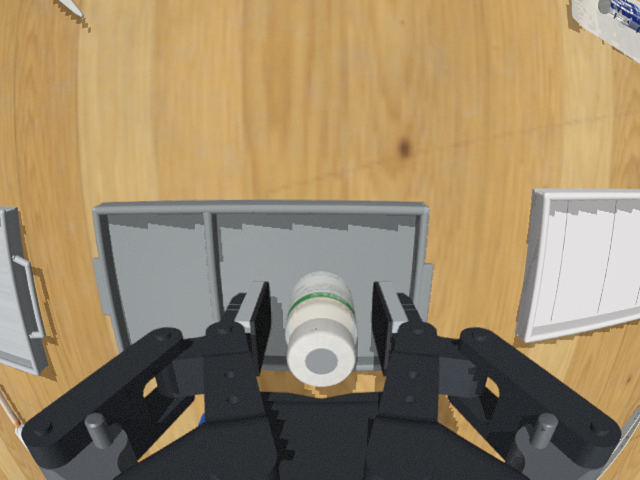

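{"fn": "carry_out", "kwargs": {"steps": [[0,-0.15,0,0,0,0,0],[0,-0.4,0,0,0,0,0],[0,-0.5,0,0,0,0,0],[-0.1,0,-0.12,0.17,-0.167,0,0],[-0.1,0,-0.15,0.15,-0.167,0,0],[-0.1,0,-0.17,0.12,-0.167,0,0],[-0.1,0,-0.19,0.09,-0.167,0,0],[-0.1,0,-0.2,0.05,-0.167,0,0],[-0.1,0,-0.2,0.02,-0.167,0,0],[-0.1,0,-0.2,-0.02,-0.167,0,0],[-0.1,0,-0.2,-0.05,-0.167,0,0],[-0.1,0,-0.18,-0.09,-0.167,0,0]]}}

```text
time_s: 10.52
position: [0.4599, 0.0206, 0.1319]
tool_rot: [0.516, 0.491, 0.506, -0.486]
contact_force: [0.3, -0.2, -0.1]
width: 0.047
```

Run:
```python
from h import *
plan([(.4657,.0226,.12,0,-0.1,50)])
```

```text
t 10.53 p [0.4599 0.0206 0.1319] yaw 2.58 q [-0.21  0.72  0.15  2.03 -0.25  0.4   0.18] w 0.047 F [ 0.3 -0.2 -0.1]
--wp 1
[[-0.1,0.12,0.057,-0.018,0.043,0.005,-0.014]]
```

{"fn": "carry_out", "kwargs": {"steps": [[-0.1,0.1,0.05,-0.018,0.043,0.005,-0.014],[-0.1,0,0,0,0,0,0]]}}

```text
time_s: 10.78
position: [0.4651, 0.0227, 0.1232]
tool_rot: [0.5, 0.5, 0.5, -0.5]
contact_force: [-1.0, -0.5, -0.3]
width: 0.0467
```

Run:
```python
from h import *
pm=pose(); d=cam('wrist'); im=d['img'].copy()
for P in ([.4657,.0226,.041],[.4657,.0226,0]):
    u=wproj(d,P,pm)[0]; print(u); cv2.drawMarker(im,tuple(int(v) for v in u),(0,255,0),0,12,1)
save('w6',im)
plan([(.4657,.0226,.06,0,-0.1,30)])
```

```text
[319.04761124 243.07715756]
[319.17347492 226.94858771]
t 10.82 p [0.4649 0.0226 0.1234] yaw 0.02 q [-0.21  0.75  0.16  2.   -0.27  0.41  0.16] w 0.0471 F [-0.2 -0.1  0.3]
--wp 3
[[-0.1,0.211,0.002,0.0,0.0,0.0,-0.0],[-0.1,0.212,0.003,0.0,0.0,0.0,-0.001],[-0.1,0.211,0.002,0.0,0.0,0.0,-0.0]]
```

View pics/w6.png

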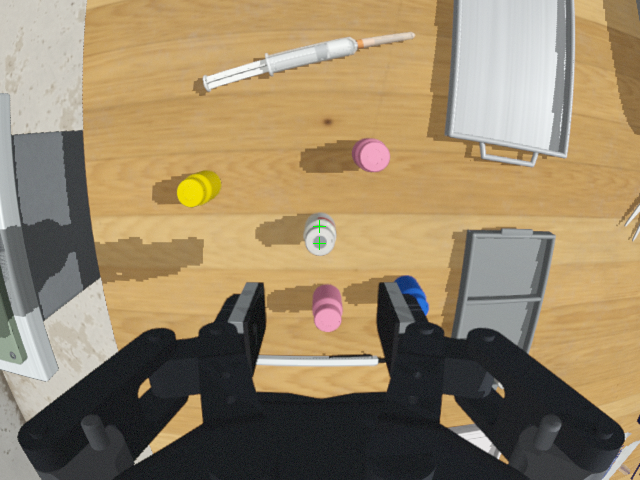

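{"fn": "carry_out", "kwargs": {"steps": [[-0.1,0.25,0.003,0,0,0,0],[-0.1,0.25,0.003,0,0,0,0],[-0.1,0.25,0.003,0,0,0,0],[-0.1,0.25,0.002,0,0,0,0],[-0.1,0.13,0,0,0,0,0],[-0.1,0,0,0,0,0,0]]}}

```text
time_s: 11.58
position: [0.4686, 0.0204, 0.0092]
tool_rot: [0.501, 0.502, 0.497, -0.5]
contact_force: [0.2, 0.0, -0.3]
width: 0.047
```

Run:
```python
from h import *
plan([(.4657,.0226,.004,0,-0.1,30)])
d=cam('wrist'); save('w7',d['img'])
```

```text
t 11.57 p [0.4686 0.0204 0.0092] yaw -0.28 q [-0.14  0.98  0.05  2.05 -0.31  0.12  0.19] w 0.047 F [ 0.2  0.  -0.3]
--wp 1
[[-0.1,0.051,-0.029,-0.022,-0.005,0.002,-0.006]]
```

View pics/w7.png

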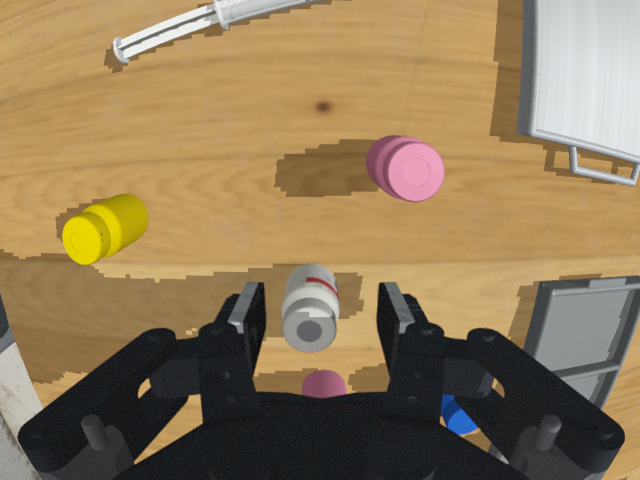

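{"fn": "carry_out", "kwargs": {"steps": [[-0.1,0.04,-0.03,-0.02,0,0,0],[0.2,0,0,0,0,0,0],[0.4,0,0,0,0,0,0],[1,0,0,0,0,0,0],[1,0,0,0,0,0,0],[1,0,0,0,0,0,0],[1,0,0,0,0,0,0]], "force": 35}}

```text
time_s: 12.5
position: [0.4666, 0.0227, 0.0073]
tool_rot: [0.502, 0.503, 0.496, -0.499]
contact_force: [-0.1, -0.4, 0.2]
width: 0.0208
```

Run:
```python
from h import *
d=cam('wrist'); save('w8',d['img'])
plan([(.4657,.0226,.095,0,1,30),(.6185,-.0105,.095,0,1,40)])
```

```text
t 12.55 p [0.4665 0.0227 0.0073] yaw -0.27 q [-0.14  0.98  0.04  2.06 -0.31  0.1   0.19] w 0.0212 F [0.2 1.3 0. ]
--wp 3
--wp 7
[[1,-0.292,-0.0,0.001,-0.002,0.001,-0.003],[1,-0.292,-0.001,0.001,-0.001,0.001,-0.003],[1,-0.293,-0.002,0.0,-0.002,0.0,-0.003],[1,0.0,0.382,0.083,0.0,0.0,0.0],[1,0.0,0.382,0.083,0.0,0.0,0.0],[1,0.0,0.382,0.083,0.0,0.0,0.0],[1,0.0,0.382,0.083,0.0,0.0,0.0]]
```

View pics/w8.png

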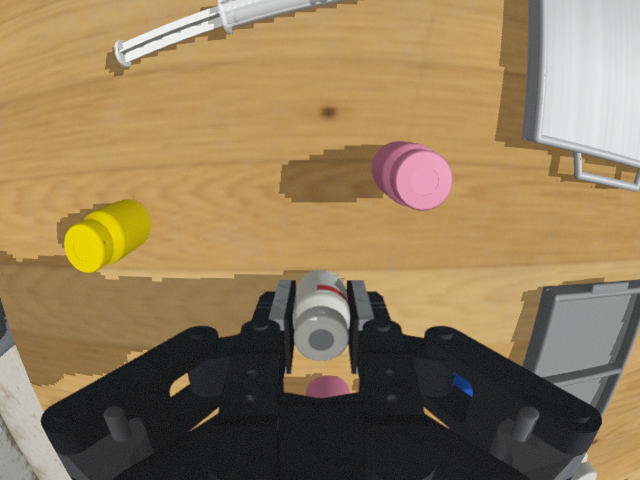

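{"fn": "carry_out", "kwargs": {"steps": [[1,-0.15,0,0,0,0,0],[1,-0.35,0,0,0,0,0],[1,-0.45,0,0,0,0,0],[1,0,0.38,0.08,0,0,0],[1,0,0.38,0.08,0,0,0],[1,0,0.38,0.08,0,0,0],[1,0,0.38,0.08,0,0,0],[1,0,0.1,0.03,0,0,0],[1,0,0,0,0,0,0]]}}

```text
time_s: 13.68
position: [0.6309, -0.0137, 0.1165]
tool_rot: [0.502, 0.503, 0.495, -0.499]
contact_force: [-0.3, 0.5, -0.4]
width: 0.0212
```

Run:
```python
from h import *
pm=pose(); d=cam('wrist'); im=d['img'].copy()
C=np.array([.6185,-.0555]);a=np.radians(-.9);Q=np.array([[np.cos(a),-np.sin(a)],[np.sin(a),np.cos(a)]])
for x,y in [(-40,-75),(40,-75),(40,75),(-40,75),(-36,17),(36,17),(0,-27),(0,45)]:
    p=C+Q@np.array([x,y])/1000
    u=wproj(d,[*p,.012 if x else .004],pm)[0]; cv2.drawMarker(im,tuple(int(v) for v in u),(255,0,0),0,12,1)
save('w9',im)
plan([(.6185,-.0105,.095,0,1,40)])
```

```text
t 13.72 p [ 0.6307 -0.0135  0.1165] yaw -0.24 q [-0.13  0.94  0.21  1.41 -0.24  0.81  0.16] w 0.0209 F [-0.4 -0.4  0.2]
--wp 1
[[1,0.214,-0.124,-0.03,-0.004,0.002,-0.011]]
```

View pics/w9.png

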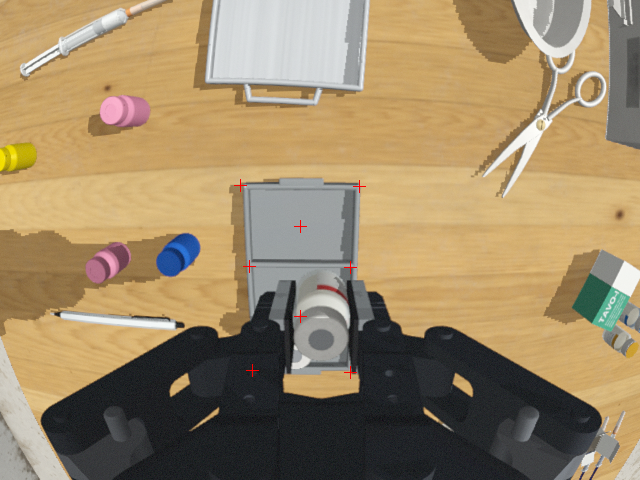

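{"fn": "carry_out", "kwargs": {"steps": [[1,0.1,-0.11,-0.045,0,0,-0.008],[1,0.2,0,0,0,0,0],[1,0.2,0,0,0,0,0],[1,0.2,0,0,0,0,0],[1,0.18,0,0,0,0,0],[1,0,0,0,0,0,0]]}}

```text
time_s: 14.48
position: [0.6167, -0.0072, 0.0295]
tool_rot: [0.5, 0.501, 0.498, -0.5]
contact_force: [0.2, -0.1, 0.5]
width: 0.021
```

Run:
```python
from h import *
d=cam('wrist'); save('w10',d['img'])
plan([(.6185,-.009,.0115,0,1,40)])
```

```text
t 14.53 p [ 0.6172 -0.0073  0.0303] yaw -0.17 q [-0.12  1.05  0.17  1.5  -0.26  0.61  0.18] w 0.0212 F [-0.5  0.8  0.2]
--wp 1
[[1,0.188,0.012,0.017,-0.003,0.001,-0.004]]
```

View pics/w10.png

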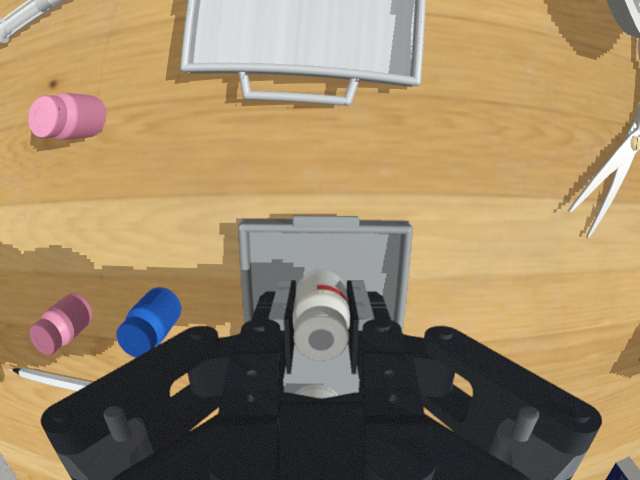

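{"fn": "carry_out", "kwargs": {"steps": [[1,0.12,0.02,0.01,0,0,0],[1,0.04,0,0,0,0,0],[1,0.02,0,0,0,0,0],[1,0,0,0,0,0,0]]}}

```text
time_s: 15.02
position: [0.6201, -0.0085, 0.0127]
tool_rot: [0.501, 0.502, 0.497, -0.5]
contact_force: [-0.3, -0.3, -0.2]
width: 0.0208
```

{"fn": "carry_out", "kwargs": {"steps": [[1,0.015,0,0,0,0,0],[1,0.01,0,0,0,0,0],[1,0,0,0,0,0,0]]}}

```text
time_s: 15.4
position: [0.6204, -0.0084, 0.0114]
tool_rot: [0.501, 0.502, 0.497, -0.499]
contact_force: [1.3, 0.5, 0.8]
width: 0.0213
```

{"fn": "carry_out", "kwargs": {"steps": [[0.3,0,0,0,0,0,0],[0.15,0,0,0,0,0,0],[0.15,0,0,0,0,0,0],[0.15,-0.15,0,0,0,0,0],[0.15,-0.35,0,0,0,0,0],[0.15,-0.5,0,0,0,0,0],[0.15,-0.3,0,0,0,0,0]]}}

```text
time_s: 16.27
position: [0.6186, -0.0084, 0.1464]
tool_rot: [0.501, 0.502, 0.497, -0.5]
contact_force: [0.1, -0.4, 0.2]
width: 0.0362
```

Run:
```python
from h import *
d=cam('wrist'); save('w11',d['img'])
plan([(.455,.145,.13,102.6,-0.3,50)])
```

```text
t 16.32 p [ 0.6198 -0.0085  0.1496] yaw -0.19 q [-0.14  0.88  0.22  1.42 -0.23  0.85  0.15] w 0.0362 F [1.8 0.8 5.1]
--wp 11
[[-0.3,0.016,-0.15,-0.139,-0.156,0.001,-0.0],[-0.3,0.016,-0.126,-0.162,-0.156,0.001,-0.001],[-0.3,0.017,-0.098,-0.18,-0.156,0.001,-0.0],[-0.3,0.017,-0.067,-0.193,-0.156,0.001,-0.001],[-0.3,0.017,-0.035,-0.202,-0.156,0.001,-0.001],[-0.3,0.017,-0.002,-0.205,-0.156,0.001,-0.0],[-0.3,0.018,0.032,-0.202,-0.155,0.001,-0.001],[-0.3,0.018,0.064,-0.195,-0.156,0.001,-0.0],[-0.3,0.018,0.095,-0.181,-0.155,0.0,-0.001],[-0.3,0.017,0.123,-0.164,-0.156,0.001,-0.0],[-0.3,0.018,0.148,-0.141,-0.155,0.0,-0.001]]
```

View pics/w11.png

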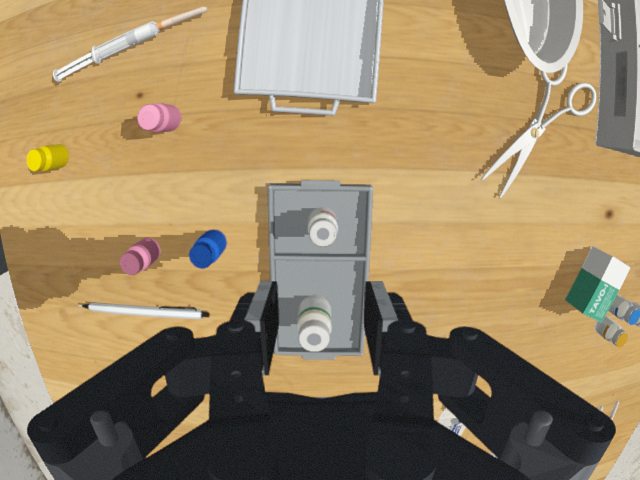

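Run:
```python
from h import *
plan([(.458,.1468,.13,-77.4,0,50)])
```

```text
t 16.32 p [ 0.6198 -0.0085  0.1496] yaw -0.19 q [-0.14  0.88  0.22  1.42 -0.23  0.85  0.15] w 0.0362 F [1.8 0.8 5.1]
--wp 8
[[0,0.022,-0.203,-0.194,0.161,-0.001,-0.001],[0,0.022,-0.233,-0.157,0.161,-0.001,-0.001],[0,0.023,-0.256,-0.115,0.161,-0.001,-0.001],[0,0.023,-0.271,-0.071,0.161,-0.0,-0.001],[0,0.023,-0.279,-0.024,0.161,-0.001,-0.001],[0,0.023,-0.28,0.023,0.161,-0.0,-0.001],[0,0.023,-0.272,0.069,0.16,-0.001,-0.002],[0,0.024,-0.256,0.113,0.161,-0.0,-0.001]]
```

{"fn": "carry_out", "kwargs": {"steps": [[0,0.03,-0.2,-0.19,0.16,0,0],[0,0.03,-0.23,-0.16,0.16,0,0],[0,0.03,-0.26,-0.12,0.16,0,0],[0,0.03,-0.27,-0.07,0.16,0,0],[0,0.03,-0.28,-0.02,0.16,0,0],[0,0.03,-0.28,0.02,0.16,0,0],[0,0.03,-0.27,0.07,0.16,0,0],[0,0.03,-0.26,0.11,0.16,0,0],[0,0,0,0,0,0,0]]}}

```text
time_s: 17.45
position: [0.4571, 0.1552, 0.1304]
tool_rot: [0.063, 0.711, 0.065, -0.697]
contact_force: [-0.4, -0.4, -0.6]
width: 0.0429
```

Run:
```python
from h import *
pm=pose(); d=cam('wrist'); im=d['img'].copy()
for P in ([.5311,.1632,.008],[.4891,.1545,.008],[.4269,.1391,.008],[.3849,.1306,.008],[.458,.1468,.008]):
    u=wproj(d,P,pm)[0]; print(u); cv2.drawMarker(im,tuple(int(v) for v in u),(255,0,0),0,12,1)
save('w12',im)
plan([(.458,.1468,.06,-77.4,0,40)])
```

```text
[327.71070601 131.04353672]
[328.90257272 190.61621365]
[333.54350338 274.21081801]
[333.83168779 323.74839491]
[331.33393329 233.60522557]
t 17.5 p [0.458  0.1543 0.1306] yaw -79.52 q [-0.7   0.81  0.56  1.96 -0.79  0.58 -0.98] w 0.0427 F [ 0.4 -0.1 -0.4]
--wp 2
[[0,0.353,0.037,0.014,-0.018,-0.009,-0.0],[0,0.353,0.036,0.011,-0.017,-0.01,-0.0]]
```

View pics/w12.png

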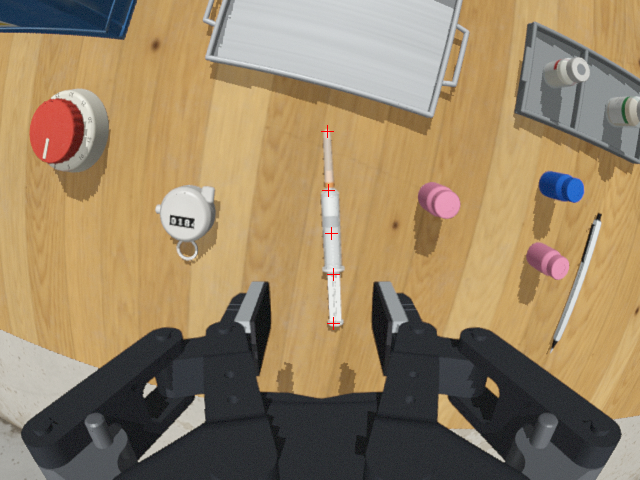

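{"fn": "carry_out", "kwargs": {"steps": [[0,0.3,0.037,0.013,-0.018,-0.009,0],[0,0.3,0.037,0.011,-0.018,-0.009,0],[0,0.25,0,0,0,0,0],[0,0.2,0,0,0,0,0],[0,0,0,0,0,0,0]]}}

```text
time_s: 18.12
position: [0.4627, 0.1441, 0.0253]
tool_rot: [0.08, 0.705, 0.081, -0.7]
contact_force: [0.7, -1.1, 0.7]
width: 0.0426
```

Run:
```python
from h import *
plan([(.458,.1468,.003,-77.4,0,40)])
```

```text
t 18.12 p [0.4627 0.1441 0.0253] yaw -76.94 q [-0.53  0.98  0.3   2.   -0.95  0.31 -0.78] w 0.0426 F [ 0.7 -1.1  0.7]
--wp 1
[[0,0.223,-0.037,0.041,0.008,-0.007,0.001]]
```

{"fn": "carry_out", "kwargs": {"steps": [[0,0.1,-0.037,0.041,0.008,-0.007,0],[0,0.08,0,0,0,0,0],[0,0,0,0,0,0,0]]}}

```text
time_s: 18.5
position: [0.4588, 0.147, 0.0078]
tool_rot: [0.077, 0.704, 0.078, -0.702]
contact_force: [0.5, 0.0, 0.6]
width: 0.0423
```

Run:
```python
from h import *
plan([(.458,.1468,.003,-77.4,0,40)])
```

```text
t 18.5 p [0.4588 0.147  0.0078] yaw -77.38 q [-0.51  1.    0.25  2.   -0.98  0.26 -0.76] w 0.0423 F [0.5 0.  0.6]
--wp 1
[[0,0.048,-0.0,0.008,0.0,-0.002,0.002]]
```

{"fn": "carry_out", "kwargs": {"steps": [[0,0.05,0,0.008,0,0,0],[0.3,0.01,0,0,0,0,0],[0.5,0,0,0,0,0,0],[1,0,0,0,0,0,0],[1,0,0,0,0,0,0],[1,0,0,0,0,0,0],[1,0,0,0,0,0,0]], "force": 35}}

```text
time_s: 19.38
position: [0.4583, 0.147, 0.0022]
tool_rot: [0.077, 0.704, 0.079, -0.702]
contact_force: [-0.0, 0.3, 0.1]
width: 0.0115
```

Run:
```python
from h import *
d=cam('wrist'); save('w13',d['img'])
plan([(.458,.1468,.12,-77.4,1,40),(.55,-.1,.12,-20,1,50),(.628,-.281,.12,3.4,1,50)])
```

```text
t 19.43 p [0.4583 0.147  0.0022] yaw -77.35 q [-0.5   1.01  0.23  2.   -0.99  0.24 -0.75] w 0.0121 F [-0.3  1.  -1. ]
--wp 3
--wp 9
--wp 13
[[1,-0.393,-0.0,-0.0,0.0,-0.001,0.001],[1,-0.393,-0.0,0.0,0.0,-0.001,0.0],[1,-0.392,-0.001,0.001,0.001,-0.001,0.001],[1,0.0,0.435,-0.06,-0.159,-0.0,-0.0],[1,0.0,0.439,0.013,-0.16,-0.0,-0.0],[1,0.0,0.431,0.086,-0.159,-0.0,-0.0],[1,0.0,0.41,0.156,-0.16,-0.0,-0.0],[1,0.0,0.379,0.222,-0.159,-0.0,-0.0],[1,0.0,0.336,0.282,-0.16,-0.0,-0.0],[1,0.0,0.338,0.359,-0.097,0.0,-0.0],[1,0.0,0.3,0.391,-0.098,0.0,-0.0],[1,0.001,0.258,0.42,-0.097,0.0,-0.0]]
[[1,0.0,0.214,0.443,-0.098,0.0,-0.0]]
```

View pics/w13.png

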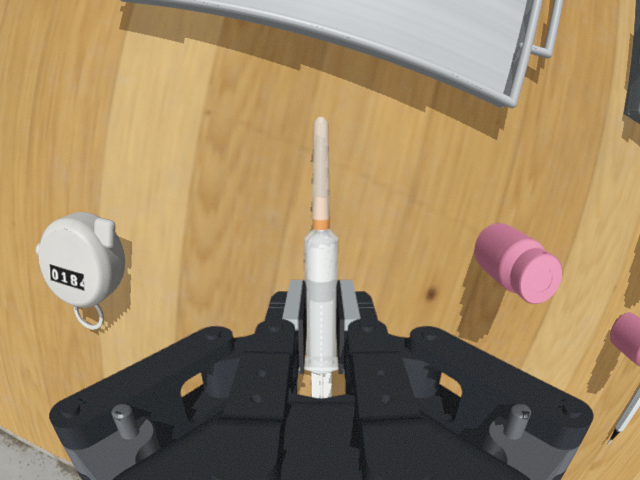

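{"fn": "carry_out", "kwargs": {"steps": [[1,-0.15,0,0,0,0,0],[1,-0.35,0,0,0,0,0],[1,-0.45,0,0,0,0,0],[1,-0.35,0,0,0,0,0],[1,0,0.43,-0.06,-0.16,0,0],[1,0,0.44,0.01,-0.16,0,0],[1,0,0.43,0.09,-0.16,0,0],[1,0,0.41,0.16,-0.16,0,0],[1,0,0.38,0.22,-0.16,0,0],[1,0,0.34,0.28,-0.16,0,0],[1,0,0,0,0,0,0]]}}

```text
time_s: 20.8
position: [0.556, -0.1053, 0.1358]
tool_rot: [0.417, 0.572, 0.417, -0.57]
contact_force: [-0.4, 1.5, -0.7]
width: 0.012
```

Run:
```python
from h import *
plan([(.628,-.281,.10,3.4,1,50)])
```

```text
t 20.8 p [ 0.556  -0.1053  0.1358] yaw -17.67 q [ 0.    0.84  0.26  1.64 -0.3   0.7   0.1 ] w 0.012 F [-0.4  1.5 -0.7]
--wp 4
[[1,0.089,0.305,0.364,-0.088,-0.0,-0.001],[1,0.089,0.27,0.391,-0.088,-0.001,-0.0],[1,0.089,0.233,0.413,-0.088,-0.0,-0.001],[1,0.09,0.194,0.433,-0.087,-0.001,-0.0]]
```

{"fn": "carry_out", "kwargs": {"steps": [[1,0.09,0.3,0.36,-0.09,0,0],[1,0.09,0.27,0.39,-0.09,0,0],[1,0.09,0.23,0.41,-0.09,0,0],[1,0.09,0.19,0.43,-0.09,0,0],[1,0,0,0,0,0,0]]}}

```text
time_s: 21.42
position: [0.6299, -0.2808, 0.0973]
tool_rot: [0.519, 0.481, 0.521, -0.478]
contact_force: [-0.8, 0.5, -0.3]
width: 0.012
```

Run:
```python
from h import *
pm=pose(); d=cam('wrist'); im=d['img'].copy()
C=np.array([.628,-.281]);a=np.radians(3.4);Q=np.array([[np.cos(a),-np.sin(a)],[np.sin(a),np.cos(a)]])
for x,y in [(-39,-94),(39,-94),(39,94),(-39,94),(0,0)]:
    p=C+Q@np.array([x,y])/1000
    u=wproj(d,[*p,.012 if x else .004],pm)[0]; cv2.drawMarker(im,tuple(int(v) for v in u),(255,0,0),0,12,1)
save('w14',im)
plan([(.628,-.281,.05,3.4,1,40)])
```

```text
t 21.48 p [ 0.6302 -0.2785  0.0978] yaw 4.68 q [ 0.32  1.05  0.13  1.14 -0.14  0.96  0.55] w 0.0119 F [-0.4  0.  -0.5]
--wp 2
[[1,0.239,-0.012,0.013,0.011,-0.003,-0.001],[1,0.239,-0.012,0.012,0.01,-0.002,-0.0]]
```

View pics/w14.png

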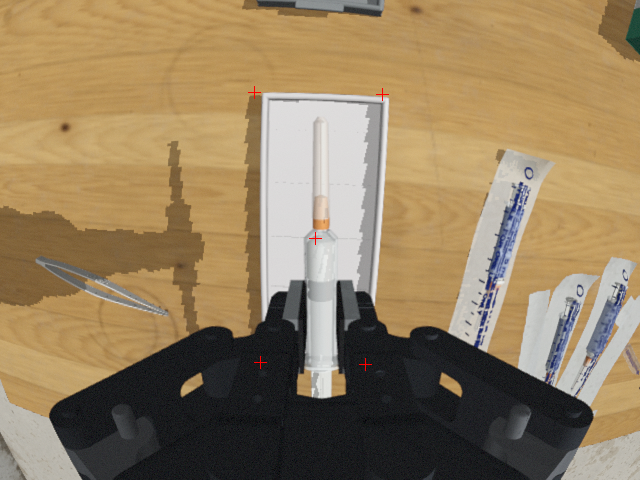

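{"fn": "carry_out", "kwargs": {"steps": [[1,0.25,0.005,0.012,0.011,0,0],[1,0.25,0.005,0.012,0.01,0,0],[1,0.2,0,0,0,0,0],[1,0,0,0,0,0,0]]}}

```text
time_s: 21.98
position: [0.6325, -0.2745, 0.0271]
tool_rot: [0.513, 0.487, 0.516, -0.482]
contact_force: [-0.9, 0.6, 0.9]
width: 0.012
```

Run:
```python
from h import *
d=cam('wrist'); save('w15',d['img'])
plan([(.631,-.281,.0055,3.4,1,40)])
```

```text
t 22.02 p [ 0.633  -0.2748  0.0282] yaw 3.47 q [ 0.32  1.14  0.12  1.16 -0.16  0.84  0.54] w 0.0121 F [ 1.  -0.3 -0.5]
--wp 1
[[1,0.227,-0.025,0.062,0.001,-0.007,-0.004]]
```

View pics/w15.png

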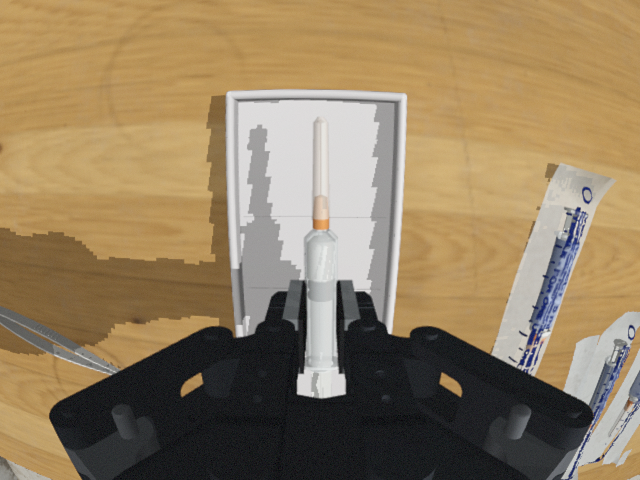

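{"fn": "carry_out", "kwargs": {"steps": [[1,0.1,-0.01,0.05,0,0,0],[1,0.06,0,0.01,0,0,0],[1,0.03,0,0,0,0,0],[1,0.02,0,0,0,0,0],[1,0,0,0,0,0,0]]}}

```text
time_s: 22.65
position: [0.6333, -0.2814, 0.0079]
tool_rot: [0.515, 0.488, 0.515, -0.482]
contact_force: [0.5, -0.2, -0.5]
width: 0.0116
```

{"fn": "carry_out", "kwargs": {"steps": [[1,0.015,0,0,0,0,0],[1,0.015,0,0,0,0,0],[1,0.005,0,0,0,0,0],[1,0,0,0,0,0,0]]}}

```text
time_s: 23.15
position: [0.6336, -0.2814, 0.0052]
tool_rot: [0.515, 0.488, 0.515, -0.481]
contact_force: [-0.4, -0.6, 0.1]
width: 0.012
```

Release and rise; then on to the tweezers.

{"fn": "carry_out", "kwargs": {"steps": [[0.5,0,0,0,0,0,0],[0.35,0,0,0,0,0,0],[0.35,0,0,0,0,0,0],[0.35,-0.15,0,0,0,0,0],[0.35,-0.35,0,0,0,0,0],[0.35,-0.5,0,0,0,0,0],[0,-0.2,0,0,0,0,0],[0,0,0,0,0,0,0]]}}

```text
time_s: 24.15
position: [0.633, -0.2824, 0.1327]
tool_rot: [0.516, 0.488, 0.514, -0.481]
contact_force: [0.5, 0.1, 0.1]
width: 0.043
```

Run:
```python
from h import *
d=cam('wrist'); save('w16',d['img'])
plan([(.456,-.3338,.11,76.1,0,40)])
plan([(.456,-.3338,.11,-103.9,0,40)])
```

```text
t 24.2 p [ 0.6328 -0.2823  0.1319] yaw 3.47 q [ 0.33  1.02  0.14  1.1  -0.14  1.03  0.53] w 0.0427 F [ 0.5 -0.2 -0. ]
--wp 8
[[0,0.025,-0.225,0.051,-0.151,0.0,-0.001],[0,0.026,-0.23,0.015,-0.151,0.0,-0.001],[0,0.026,-0.229,-0.021,-0.151,0.0,-0.001],[0,0.026,-0.223,-0.057,-0.151,0.0,-0.001],[0,0.026,-0.211,-0.092,-0.152,0.0,-0.001],[0,0.026,-0.194,-0.124,-0.151,0.0,-0.001],[0,0.027,-0.172,-0.153,-0.152,0.001,-0.001],[0,0.027,-0.146,-0.179,-0.151,0.0,-0.002]]
t 24.2 p [ 0.6328 -0.2823  0.1319] yaw 3.47 q [ 0.33  1.02  0.14  1.1  -0.14  1.03  0.53] w 0.0427 F [ 0.5 -0.2 -0. ]
--wp 11
[[0,0.018,-0.163,0.037,0.163,-0.001,-0.0],[0,0.018,-0.155,0.064,0.163,-0.001,-0.0],[0,0.019,-0.142,0.09,0.163,-0.001,-0.0],[0,0.019,-0.124,0.112,0.163,-0.001,-0.0],[0,0.019,-0.103,0.132,0.163,-0.001,-0.0],[0,0.019,-0.08,0.147,0.162,-0.001,-0.0],[0,0.019,-0.053,0.159,0.163,-0.001,-0.0],[0,0.019,-0.026,0.166,0.162,-0.001,-0.0],[0,0.019,0.003,0.167,0.163,-0.001,-0.0],[0,0.02,0.031,0.165,0.162,-0.001,-0.001],[0,0.019,0.058,0.157,0.163,-0.001,-0.0]]
```

View pics/w16.png

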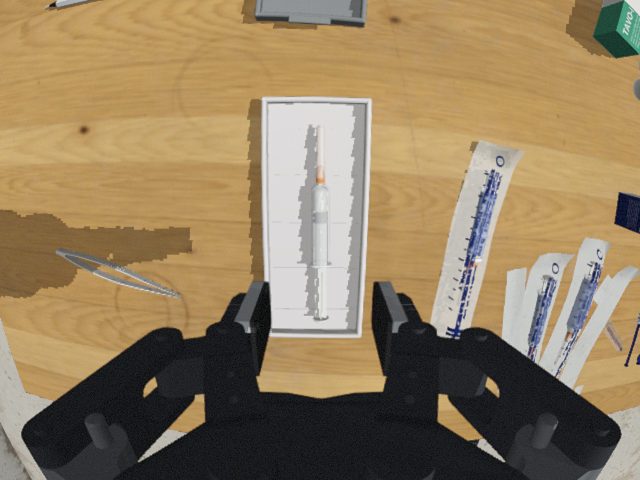

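{"fn": "carry_out", "kwargs": {"steps": [[0,0.03,-0.22,0.05,-0.15,0,0],[0,0.03,-0.23,0.02,-0.15,0,0],[0,0.03,-0.23,-0.02,-0.15,0,0],[0,0.03,-0.22,-0.06,-0.15,0,0],[0,0.03,-0.21,-0.09,-0.15,0,0],[0,0.03,-0.19,-0.12,-0.15,0,0],[0,0.03,-0.17,-0.15,-0.15,0,0],[0,0.03,-0.15,-0.18,-0.15,0,0],[0,0,0,0,0,0,0]]}}

```text
time_s: 25.32
position: [0.4493, -0.335, 0.098]
tool_rot: [0.702, 0.078, 0.704, -0.07]
contact_force: [0.1, 0.2, 0.1]
width: 0.0427
```

Run:
```python
from h import *
pm=pose(); d=cam('wrist'); im=d['img'].copy()
for P in ([.5176,-.349,.006],[.3945,-.3185,.006],[.456,-.3338,.006]):
    u=wproj(d,P,pm)[0]; print(u); cv2.drawMarker(im,tuple(int(v) for v in u),(255,0,0),0,12,1)
save('w17',im)
plan([(.456,-.3338,.04,76.1,0,40)])
```

```text
[320.21119419 330.08724211]
[326.8549569  149.67208429]
[323.25698469 246.439612  ]
t 25.38 p [ 0.4504 -0.3345  0.0981] yaw 77.9 q [ 0.71  0.88 -0.24  1.67  0.29  0.64  1.68] w 0.0423 F [-0.5  0.4  0.5]
--wp 2
[[0,0.291,0.006,0.027,0.015,-0.002,-0.006],[0,0.29,0.007,0.027,0.015,-0.001,-0.005]]
```

View pics/w17.png

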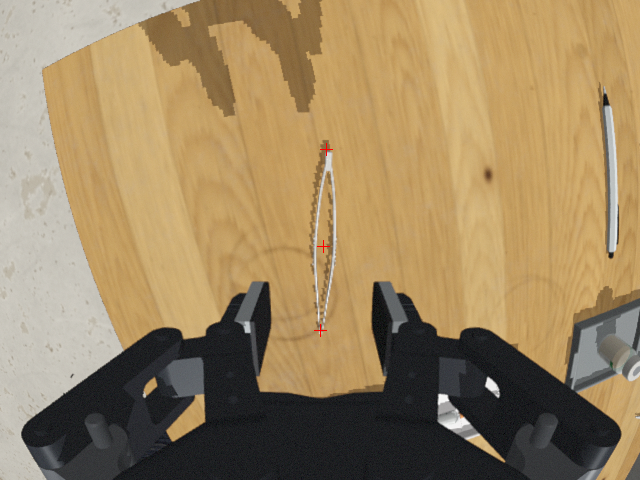

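{"fn": "carry_out", "kwargs": {"steps": [[0,0.29,0.01,0.027,0.015,0,-0.006],[0,0.29,0.01,0.027,0.015,0,-0.005],[0,0.15,0,0,0,0,0],[0,0,0,0,0,0,0]]}}

```text
time_s: 25.88
position: [0.4589, -0.3313, 0.0227]
tool_rot: [0.701, 0.088, 0.702, -0.087]
contact_force: [0.4, -0.5, 0.2]
width: 0.0426
```

Run:
```python
from h import *
plan([(.4565,-.3325,.003,76.1,0,40)])
```

```text
t 25.88 p [ 0.4589 -0.3313  0.0227] yaw 75.81 q [ 0.66  1.01 -0.17  1.68  0.31  0.48  1.61] w 0.0426 F [ 0.4 -0.5  0.2]
--wp 1
[[0,0.197,-0.018,-0.02,-0.005,-0.002,-0.001]]
```

{"fn": "carry_out", "kwargs": {"steps": [[0,0.1,-0.018,-0.02,0,0,0],[0,0.06,0,0,0,0,0],[0,0.03,0,0,0,0,0],[0,0,0,0,0,0,0]]}}

```text
time_s: 26.38
position: [0.4569, -0.3333, 0.0042]
tool_rot: [0.702, 0.088, 0.702, -0.088]
contact_force: [0.7, -0.2, 0.5]
width: 0.0428
```

Run:
```python
from h import *
plan([(.4565,-.3325,.003,76.1,0,40)])
```

```text
t 26.38 p [ 0.4569 -0.3333  0.0042] yaw 75.76 q [ 0.66  1.04 -0.16  1.69  0.32  0.44  1.6 ] w 0.0428 F [ 0.7 -0.2  0.5]
--wp 1
[[0,0.012,0.007,-0.006,-0.006,-0.0,-0.0]]
```

{"fn": "carry_out", "kwargs": {"steps": [[0.2,0.025,0,0,0,0,0],[0.4,0,0,0,0,0,0],[0.6,0,0,0,0,0,0],[1,0,0,0,0,0,0],[1,0,0,0,0,0,0],[1,0,0,0,0,0,0],[1,0,0,0,0,0,0]], "force": 35}}

```text
time_s: 27.25
position: [0.4572, -0.3335, 0.0021]
tool_rot: [0.702, 0.088, 0.701, -0.088]
contact_force: [0.5, 0.8, 0.2]
width: 0.0127
```

Run:
```python
from h import *
d=cam('wrist'); save('w18',d['img'])
plan([(.457,-.333,.14,75.8,1,40),(.58,-.12,.14,30,1,50),(.612,.1695,.14,-4.9,1,50)])
```

```text
t 27.3 p [ 0.4572 -0.3335  0.0021] yaw 75.75 q [ 0.65  1.04 -0.16  1.69  0.32  0.44  1.6 ] w 0.0125 F [-0.7 -0.6 -0. ]
--wp 4
--wp 9
--wp 15
[[1,-0.345,0.001,-0.001,-0.0,0.0,-0.0],[1,-0.345,0.001,-0.0,-0.0,0.0,-0.0],[1,-0.344,0.001,-0.001,-0.0,0.0,-0.0],[1,-0.345,0.001,-0.0,-0.001,0.001,-0.0],[1,0.0,0.473,0.134,0.153,-0.0,0.0],[1,0.0,0.489,0.057,0.153,-0.0,0.0],[1,0.0,0.491,-0.022,0.153,-0.0,0.0],[1,0.0,0.482,-0.1,0.152,-0.0,0.0],[1,0.0,0.46,-0.175,0.153,-0.0,0.0],[1,0.0,0.287,-0.391,0.097,-0.0,0.0],[1,0.0,0.246,-0.419,0.097,-0.0,0.0],[1,0.0,0.202,-0.441,0.097,-0.0,0.0]]
[[1,0.0,0.157,-0.46,0.097,-0.0,0.0],[1,0.0,0.109,-0.473,0.097,-0.0,0.0],[1,0.001,0.061,-0.481,0.096,-0.0,0.0]]
```

View pics/w18.png

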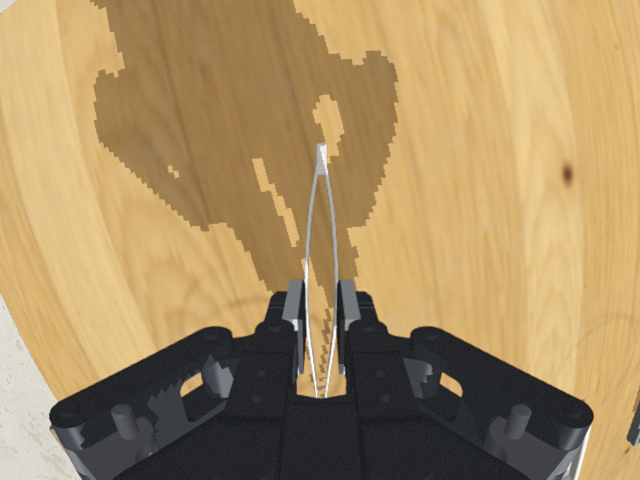

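{"fn": "carry_out", "kwargs": {"steps": [[1,-0.15,0,0,0,0,0],[1,-0.35,0,0,0,0,0],[1,-0.45,0,0,0,0,0],[1,-0.4,0,0,0,0,0],[1,0,0.47,0.13,0.15,0,0],[1,0,0.49,0.06,0.15,0,0],[1,0,0.49,-0.02,0.15,0,0],[1,0,0.48,-0.1,0.15,0,0],[1,0,0.46,-0.17,0.15,0,0],[1,0,0.29,-0.39,0.1,0,0],[1,0,0.25,-0.42,0.1,0,0],[1,0,0.2,-0.44,0.1,0,0]]}}

```text
time_s: 28.8
position: [0.6043, 0.0307, 0.1537]
tool_rot: [0.546, 0.455, 0.541, -0.45]
contact_force: [0.8, 0.1, -1.0]
width: 0.0123
```

Run:
```python
from h import *
plan([(.614,.1695,.13,-4.9,1,50)])
```

```text
t 28.8 p [0.6043 0.0307 0.1537] yaw 10.38 q [-0.19  0.85  0.19  1.48 -0.19  0.82  0.24] w 0.0123 F [ 0.8  0.1 -1. ]
--wp 3
[[1,0.08,0.114,-0.449,0.085,-0.0,-0.003],[1,0.079,0.075,-0.458,0.085,-0.0,-0.003],[1,0.08,0.033,-0.463,0.085,-0.001,-0.003]]
```

{"fn": "carry_out", "kwargs": {"steps": [[1,0.08,0.11,-0.45,0.085,0,0],[1,0.08,0.07,-0.46,0.085,0,0],[1,0.08,0.03,-0.4,0.085,0,0],[1,0,0,0,0,0,0]]}}

```text
time_s: 29.3
position: [0.6122, 0.1738, 0.1333]
tool_rot: [0.478, 0.527, 0.476, -0.517]
contact_force: [0.2, -0.6, 0.1]
width: 0.0118
```

Run:
```python
from h import *
pm=pose(); d=cam('wrist'); im=d['img'].copy()
C=np.array([.612,.1695]);a=np.radians(-4.9);Q=np.array([[np.cos(a),-np.sin(a)],[np.sin(a),np.cos(a)]])
for x,y in [(-52,-84),(52,-84),(52,84),(-52,84),(0,0)]:
    p=C+Q@np.array([x,y])/1000
    u=wproj(d,[*p,.0135 if x else .004],pm)[0]; cv2.drawMarker(im,tuple(int(v) for v in u),(255,0,0),0,12,1)
save('w19',im)
plan([(.614,.1695,.05,-4.9,1,40)])
```

```text
t 29.35 p [0.6126 0.1715 0.1339] yaw -5.21 q [-0.45  0.93  0.29  1.38 -0.31  0.86 -0.16] w 0.0123 F [-0.1 -0.1  0.4]
--wp 3
[[1,0.28,0.002,0.008,-0.002,-0.002,-0.004],[1,0.279,0.003,0.008,-0.002,-0.003,-0.003],[1,0.28,0.004,0.007,-0.001,-0.002,-0.004]]
```

View pics/w19.png

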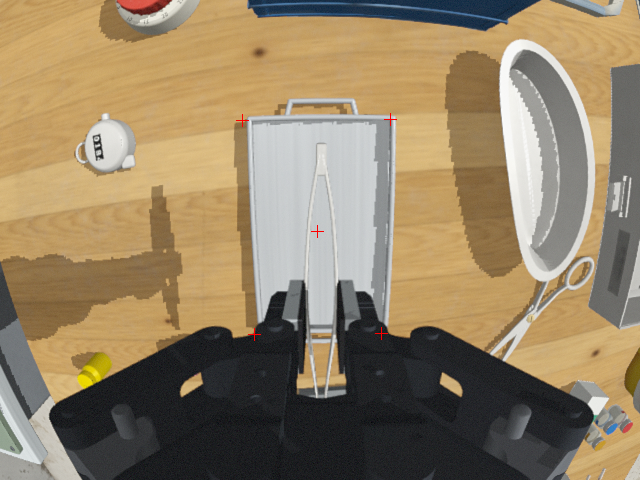

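{"fn": "carry_out", "kwargs": {"steps": [[1,0.3,0.015,0.008,0,0,-0.004],[1,0.3,0.01,0.008,0,0,-0.004],[1,0.3,0,0.005,0,0,-0.003],[1,0.15,0,0,0,0,0],[1,0,0,0,0,0,0]]}}

```text
time_s: 29.98
position: [0.6177, 0.1648, 0.0312]
tool_rot: [0.475, 0.526, 0.478, -0.519]
contact_force: [-0.0, -0.3, -0.0]
width: 0.0123
```

Run:
```python
from h import *
d=cam('wrist'); save('w20',d['img'])
plan([(.615,.1695,.0055,-4.9,1,40)])
```

```text
t 30.02 p [0.618  0.1649 0.0319] yaw -5.32 q [-0.41  1.08  0.24  1.41 -0.35  0.69 -0.12] w 0.0125 F [-0.   0.3  0.4]
--wp 1
[[1,0.264,-0.036,-0.04,-0.007,-0.009,-0.004]]
```

View pics/w20.png

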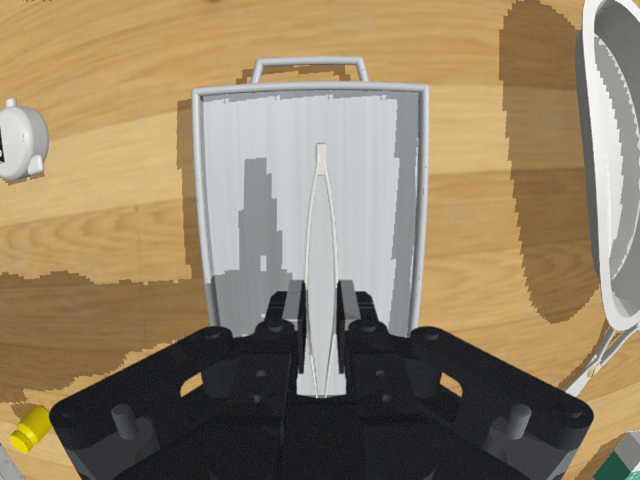

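{"fn": "carry_out", "kwargs": {"steps": [[1,0.1,-0.02,-0.04,0,-0.009,0],[1,0.08,0,0,0,0,0],[1,0.04,0,0,0,0,0],[1,0.02,0,0,0,0,0],[1,0,0,0,0,0,0]]}}

```text
time_s: 30.65
position: [0.6173, 0.1699, 0.0085]
tool_rot: [0.478, 0.524, 0.475, -0.521]
contact_force: [-0.4, -0.4, 0.0]
width: 0.0119
```

{"fn": "carry_out", "kwargs": {"steps": [[1,0.02,0,0,0,0,0],[1,0.015,0,0,0,0,0],[1,0.005,0,0,0,0,0],[1,0,0,0,0,0,0]]}}

```text
time_s: 31.15
position: [0.6176, 0.1698, 0.0052]
tool_rot: [0.478, 0.525, 0.475, -0.52]
contact_force: [-0.4, -0.2, 0.0]
width: 0.0123
```

{"fn": "carry_out", "kwargs": {"steps": [[0.5,0,0,0,0,0,0],[0.35,0,0,0,0,0,0],[0.35,0,0,0,0,0,0],[0.35,-0.15,0,0,0,0,0],[0.35,-0.35,0,0,0,0,0],[0.35,-0.5,0,0,0,0,0],[0.35,-0.4,0,0,0,0,0],[0.35,-0.3,0,0,0,0,0],[0.35,0,0,0,0,0,0]]}}

```text
time_s: 32.28
position: [0.6164, 0.1693, 0.1858]
tool_rot: [0.479, 0.526, 0.474, -0.52]
contact_force: [-0.6, 0.3, -0.6]
width: 0.0278
```

Run:
```python
from h import *
d=cam('wrist'); save('w21',d['img'])
d=cam('scene'); save('s21',d['img']);d=cam('top'); save('t21',d['img'])
print(ctrl.observe()['position'])
```

```text
[0.61533402 0.16923661 0.18249587]
```

View pics/w21.png

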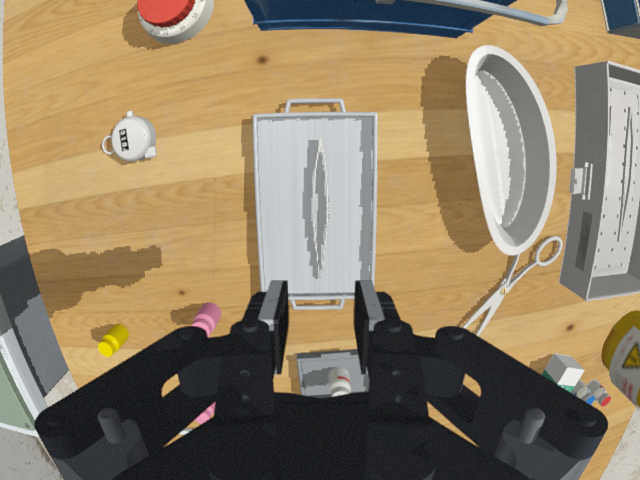

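View pics/s21.png

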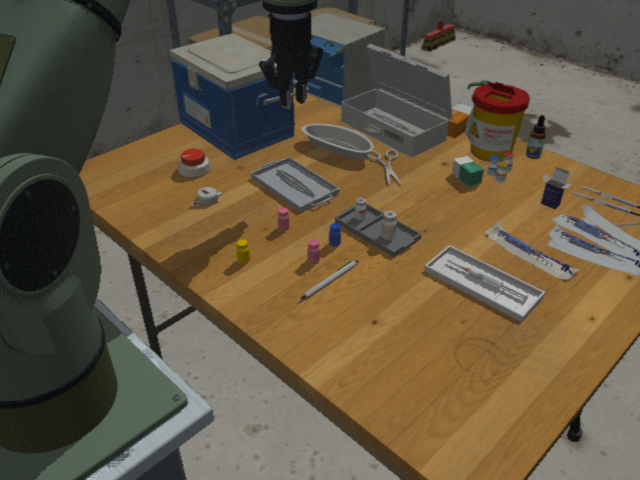

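View pics/t21.png

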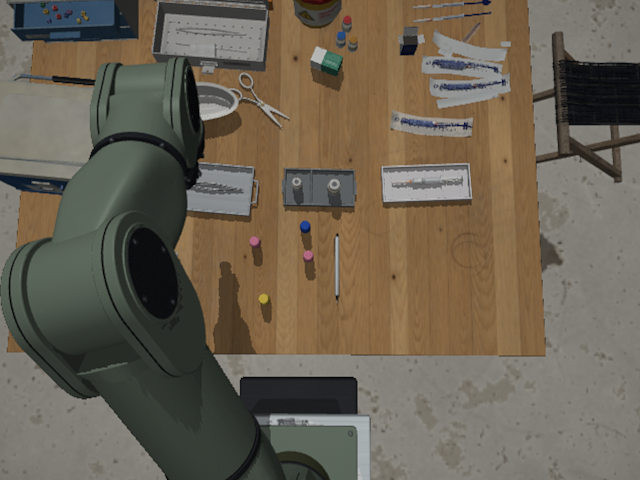

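Run:
```python
from h import *
print(ctrl.job_done(), ctrl.observe()['time_s'])
```

```text
the job is handed in; nothing more can be done
the job is handed in; nothing more can be done
```

All four items are put away and the job is handed in, at about 32.4 s of the 88 s allowed. I placed them in the order asked: the large vial (green band) upright in the larger bay, the small vial (red band) upright in the smaller bay, then the syringe and the tweezers flat in their trays.

The last wrist, scene and top pictures show:
- **Vials:** both are standing in the correct bays. No vial tipped over.
- **Syringe and tweezers:** each lies flat inside its tray, well clear of the walls.
- **Left alone:** the counter, the pen and the pink, blue and yellow vials look to be where they started. I judged this by eye against the first pictures, not by measuring.
- **Robot:** the open gripper hangs clear about 18 cm above the table. The highest force I read was about 5 N, while moving.

Two measurements disagreed slightly. In the close-up wrist pictures the trays sat about 3 mm farther from the robot than the top camera had put them, so I corrected for that when placing. The networks also gave some poor or off masks in the top view, such as the tweezers and large vial, so I took those positions from enlarged pictures and cross-checked them in the other cameras.

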